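# Clamp the brake caliper with the loose crank

## Task

Clamp the loose brake caliper in the bench clamp: fit the crank fully home on the clamp's square shaft without forcing it, then take its handle and wind clockwise until the caliper is held firmly, stopping as soon as the handle goes hard so that the housing is not crushed. Then lift the crank off and set it down gently on the black rubber mat, right way up, flat and wholly on the mat, leaving the caliper clamped and the other things alone.

Things in the scene. Friction and masses are not known exactly. Their poses are not given: they have to be found in the camera images.
- clamp: Grey bench clamp, fixed; base plate 230 x 90 x 12 mm. Origin: centre of its underside; +x from gear housing to fixed jaw, z up. The housing (76 x 66 mm, top at z = 58 mm) at x = -55 mm carries the upright square shaft on a steel collar, top at z = 62 mm. Fixed jaw's face at x = 81 mm. Nothing but shaft and crank rises above 62 mm.
- clamp_seat (a point): Centre of the collar's top (48 mm across) on the shaft's axis, 62 mm above the bench: the crank's underside sits here when it is fully home. Axes as the clamp's.
- shaft (a joint): Angle of the square shaft in rad, growing as it is wound clockwise seen from above; 1 rad moves the jaw 7.64 mm toward the caliper. Stiff and self-locking: idle turning takes about 0.5 N m (7 N at the crank's handle, 3 to 5 N left on pausing). Starts at -0.5 to 0.5 and ends between about 1.2 and 2.6 with the caliper held; where exactly must be felt.
- shaft_top (a point): Top centre of the steel square shaft, 22 mm above the collar; turns with the shaft, its x and y axes square to the flats. The square is 14 mm across flats, stepped in to 10 mm over the top 3 mm. It fits the crank's socket in any of four quarter turns.
- jaw: Grey moving jaw, 22 x 70 x 44 mm, slides along the clamp's x, driven by the shaft. Origin: bottom of its back face, in the middle. On its front a 6 mm steel pad, set 0 to 8 mm proud on studs; this setting is not measured. 25 to 140 N on the caliper holds it well and does no harm: 2.5 to 14 N more at the crank's handle than idle winding takes.
- caliper: Black brake caliper, 30 x 55 x 36 mm, 0.18 kg, standing loose between pad and fixed jaw, its 30 mm thickness along the clamp's x. Origin: centre of its underside. It is not to be handled, only clamped where it stands.
- crank: Dark steel crank, 0.45 kg, flat on the mat. Origin: centre of the hub's underside; x along the arm to the handle, z up. Hub 34 x 34 x 28 mm; from below a 15.6 mm square socket 24 mm deep, sides along x and y, mouth chamfered 2 mm. On top a grip boss, 26 mm (x) by 22 mm over its flats (y), z = 28 to 62 mm. Flat arm 22 x 9 mm, underside at z = 0, round end 28 mm across, 75 mm from the hub's axis.
- crank_boss (a point): Middle of the grip boss, 47 mm above the hub's underside: hold here (across the 22 mm flats, along the crank's y) to fit and lift the crank.
- crank_handle (a point): On the axis of the crank's upright handle, 75 mm from the hub's axis, 52 mm above the crank's underside: a black round sleeve, 23 mm across, from z = 12 to 78 mm, that spins freely on its pin, so that a gripper holding it need not turn while winding.
- mat: Black rubber mat, 240 (x) x 150 (y) x 4 mm, fixed. Origin: centre of its underside, top at z = 4 mm.
- spoke_key: flat red spoke key, 34 x 43 x 9 mm; a bystander on the bench, origin at the centre of its underside.
- bb_cup: black round bearing cup with ribbed rim, 47 mm across, 24 mm high; a bystander on the bench, origin at the centre of its underside.
- hex_t: T-handled hex key, 156 x 86 mm; a bystander on the bench, origin at the centre of its underside.
- pad_spacer: small flat red plastic spacer, 16 x 39 x 9 mm; a bystander on the bench, origin at the centre of its underside.
Not all that is in view belongs to the job. There is more than one size of the crank; the job needs the smaller.

How it is judged:
By the outcome, as a careful person would: the job done as asked, in the order asked, and still so for the second after the job is handed in, with the robot touching nothing.
It also fails if it takes over 72 s, if anything falls off the work surface, if the arm or the gripper's body presses on something with over 40 N, if the wrist force passes 120 N, or if a joint passes its speed limit or range.

## Robot

A 6-joint arm with a two-finger parallel gripper is mounted at the origin on a cart in front of the work surface, level with it; the furniture and walls round the work are solid. World frame = base frame: x ahead of the robot, y to its left, z up, the work surface at z = 0. Lengths are in m, angles in rad, forces in N, time in s.
With the tool pointing down it reaches from about 0.425 to 0.925 m from the base axis. Payload 12.5 kg.
Tool frame: the origin (TCP) lies between the finger pads; the fingertips stand 14 mm ahead of it and the grasp point (between the pads) lies 5 mm behind it; x points along the fingers, y is the direction in which the jaws open and shut, and the axes are right-handed (so a half turn about x gives the same grasp; the last joint's range is limited). The gripper opens to 85 mm and grips with 20 to 120 N. Pads are 22 mm wide; open, the fingers measure 114 mm over their backs; the gripper's body (76 mm by 85 mm) begins 54 mm behind the grasp point. The pads swing forward as they close: fully open they stand 13 mm farther back than shut.
Start: joints at [1.227, 0.491, 1.559, -0, 1.092, -0.106], TCP at [0.147, 0.607, 0.245] pointing down, gripper open.
Joint ranges: [-3.1, 3.1], [-0.84, 2.19], [0.05, 2.79], [-1.13, 4.28], [0.06, 2.93], [-2.69, 2.69]. Speed limits (rad/s): [2.22, 2.22, 2.79, 3.14, 3.14, 3.14].

## Interface

Orientations are given as a unit quaternion [w, x, y, z].
In Python, from plant import monitor, imaging, env gives the robot as it stands. The module is installed in compiled form; this text tells all that it offers.
- The arm moves only by the tool apply_moves, never from a script. Its argument "plan" is a list of rows, each a list of 5 numbers: the closure, from 0 (fully open) to 1 (shut), then the shift along the tool's x, y, z in m, then the turn about the tool's x in degrees. In form: [[gripper, x, y, z, yaw], ...]. A call has 1 to 8 rows; each row is the pose to reach, as a shift and turn from the pose measured when the call began, along the tool's axes at that moment; what a row does not reach only later rows make up. A row lasts 1/10 s, in which the tool goes at most 50 mm and 8.59 degrees, less where a joint would pass 70% of its speed; a pose out of reach is approached as far as the arm can. A call with a gripper value outside its range is refused whole. The fingers move at their own pace and stop on an object; "squeeze" is the grip in N (left out, the last holds). Time passes only in rows, so rows that repeat a pose let the fingers close. It gives the time, the measured TCP pose, the force and the opening at its end, in the units of the state.
- monitor.sense(): the state, without advancing time (a new reading comes with each control period).
- imaging.read_camera(name): name is "side" or "top"; returns (picture, depth): 400x640x3 uint8, red, green, blue; 400x640 float32, m along the optical axis (not along the pixel's ray), 0 where there is no reading.
- imaging.calibration(name): a dict with "fx", "fy", "cx", "cy" (pixels), "dist_coeffs" ([k1, k2, p1, p2, k3] as OpenCV has them; the pictures are not rectified), "R" (3x3) and "t" (3): a world point X has camera coordinates R X + t. Camera axes: x right, y down, z forward; pixel columns grow to the right and rows downward; lengths in m; the calibration is good to about 2 mm. A picture is of the moment at which its call begins. calibration takes no time and is no camera call.
- env.hand_in(): hands the job in, once; it reports no verdict.
The state is a dict: "time": time; "joints": joint angles; "dq": joint speeds; "tau": joint torques, N m; "tcp_pos": TCP position; "tool_rot": TCP orientation; "ft_force": force on the tool from outside, world axes, zero at the start; "moment": the same for the moment, N m; "width": finger opening in m.
Only numpy, scipy, OpenCV 4.12 (cv2) and the standard library are available. Lean on these libraries where they do the work, as an engineer would, in place of code of your own. Each camera call takes 0.05 s, during which the arm holds its last target.

## Working session

There is one attempt and no reset: what is moved stays moved. The work goes in short steps, Python scripts to look and compute and a tool call to move; the robot and the scene stay as the last step left them, time stands still between calls to the robot, and variables do not carry over. Pictures are saved under pics/ and viewed, and the job is handed in when it is done.

Besides the shell and the picture viewer there is one more tool, called after "Emit:" as name([rows], argument=value, ...), one row to a line, values as JSON. apply_moves: Moves the arm, as the interface text tells. Its arguments: {"type":"object","properties":{"plan":{"type":"array","items":{"type":"array","items":{"type":"number"}}},"squeeze":{"type":"number"}},"required":["plan"]}

```bash
mkdir -p pics
cat > h.py <<'E'
import numpy as np, cv2
from plant import monitor, imaging, env
def snap(n):
    p,d=imaging.read_camera(n); return p,d
def save(f,p): cv2.imwrite('pics/'+f,cv2.cvtColor(p,cv2.COLOR_RGB2BGR))
def ray(n,uv):
    c=imaging.calibration(n);K=np.array([[c['fx'],0,c['cx']],[0,c['fy'],c['cy']],[0,0,1]])
    q=cv2.undistortPoints(np.array(uv,float).reshape(-1,1,2),K,np.array(c['dist_coeffs'],float)).reshape(-1,2)
    R=np.array(c['R']);t=np.array(c['t']);o=-R.T@t
    return o,np.c_[q,np.ones(len(q))]@R
def plane(n,uv,z):
    o,d=ray(n,uv); return o+d*((z-o[2])/d[:,2])[:,None]
def pts(n,uv,depth):
    o,d=ray(n,uv); return o+d*np.array([depth[int(round(v)),int(round(u))] for u,v in np.array(uv).reshape(-1,2)])[:,None]
def cloud(n,depth):
    v,u=np.mgrid[0:400,0:640]; o,d=ray(n,np.c_[u.ravel(),v.ravel()])
    return (o+d*depth.reshape(-1,1)).reshape(400,640,3)
def proj(n,X):
    c=imaging.calibration(n);K=np.array([[c['fx'],0,c['cx']],[0,c['fy'],c['cy']],[0,0,1]])
    return cv2.projectPoints(np.array(X,float).reshape(-1,1,3),cv2.Rodrigues(np.array(c['R']))[0],np.array(c['t'],float),K,np.array(c['dist_coeffs'],float))[0].reshape(-1,2)
E
python3 - <<'E'
from h import *
for n in ('top','side'):
    p,d=snap(n); save(n+'0.png',p); np.save(n+'0.npy',d); np.save(n+'0p.npy',p)
    c=imaging.calibration(n); print(n,c['fx'],-np.array(c['R']).T@c['t'],np.array(c['R']).round(2).tolist(),(d>0).mean())
print(monitor.sense())
E
```

```text
top 468.4970014816288 [ 0.366586   -0.0277498   1.33394499] [[0.01, -1.0, -0.01], [-0.98, -0.01, -0.19], [0.19, 0.01, -0.98]] 0.99590234375
side 360.91861658753913 [0.27648875 0.82496346 0.78021048] [[-0.92, -0.39, 0.01], [-0.24, 0.54, -0.8], [0.3, -0.75, -0.59]] 0.99585546875
{'time': 0.1, 'joints': array([ 1.22739214e+00,  4.91494408e-01,  1.55942473e+00, -5.88982454e-05,
        1.09168935e+00, -1.05642513e-01]), 'dq': array([ 6.20804219e-04, -4.90006848e-05, -2.66516684e-03,  5.44004548e-04,
       -8.06111146e-04,  1.71397772e-03]), 'tau': array([ 2.33105224e-03, -6.19444585e+01, -2.62027144e+01, -9.56964777e-05,
        2.85239155e-03, -1.21778359e-05]), 'tcp_pos': array([0.14715314, 0.60722365, 0.24477672]), 'tool_rot': array([ 0.70205511,  0.08349978,  0.70217902, -0.08420828]), 'ft_force': array([-0.21623633, -0.2370679 ,  0.19492024]), 'moment': array([-0.04364654,  0.01686184, -0.01642459]), 'width': 0.0855974338900341}
```

View pics/top0.png

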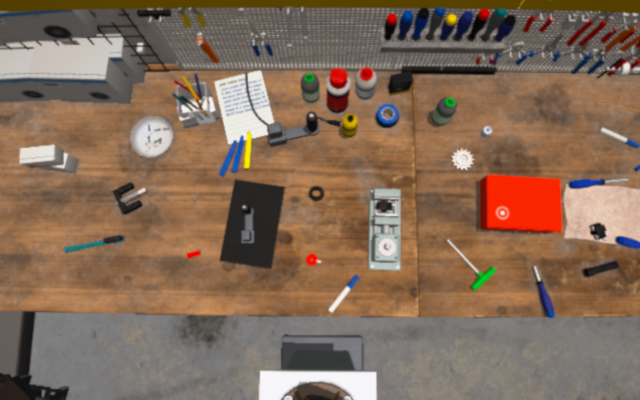

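View pics/side0.png

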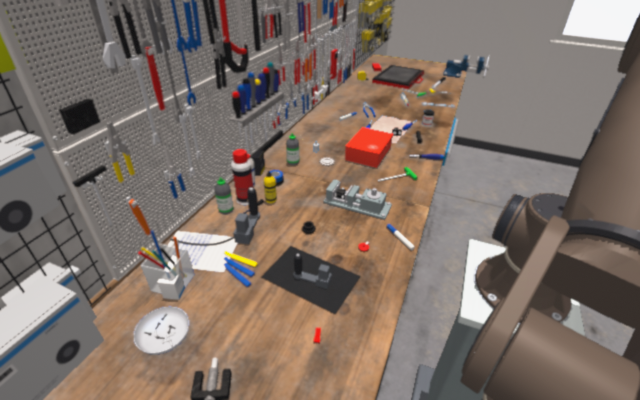

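Run:
```python
from h import *
p=np.load('top0p.npy'); d=np.load('top0.npy')
C=cloud('top',d); np.save('C.npy',C)
a=cv2.resize(p[165:275,210:300],None,fx=5,fy=5,interpolation=cv2.INTER_CUBIC)
b=cv2.resize(p[180:280,350:420],None,fx=5.5,fy=5.5,interpolation=cv2.INTER_CUBIC)[:550]
save('crop0.png',np.hstack([a[:550],b[:550,:350]]))
a=cv2.resize(p[90:160,255:375],None,fx=5,fy=5,interpolation=cv2.INTER_CUBIC); save('crop1.png',a)
q=np.load('side0p.npy')
save('crop2.png',np.vstack([cv2.resize(q[235:315,250:370],None,fx=3.3,fy=3.3,interpolation=cv2.INTER_CUBIC),cv2.resize(q[160:240,310:430],None,fx=3.3,fy=3.3,interpolation=cv2.INTER_CUBIC)]))
np.set_printoptions(linewidth=250)
print((C[200:245:2,236:262:2,2]*1000).round().astype(int))
print((C[186:272:3,366:404:2,2]*1000).round().astype(int))
print((C[110:150:2,264:322:3,2]*1000).round().astype(int))
```

```text
[[   3    7    4    0    6    5    1    7    4    2    5   10    8]
 [   7    3    4    1    5    1    6    2    6    6    6   -2   -1]
 [   6    6    6    3   83   81    4    3    2 1334    6    3    5]
 [   4    0    4   81   82   80   78    3   -1    8    4    9    3]
 [   8    3   -1   82   81   81   77   53   15    4    6    7    2]
 [   5    0    7   78   82   80   71   50   11   -1    0    4    6]
 [   8    4    3   10   60   65   53   41   11    2    1    3    4]
 [   5    2    2    4    7   18   22   14   11    7    3    1    6]
 [   6    2    3    3    8   13   16   10   12    2   11    2    5]
 [   4    3    5    3    3   14   16   16   13    7    2    3    2]
 [   5    5    0    8    4   14   14   16   12    1    6    2    1]
 [   2    4    0    5    3    8   18   15    9    6    2    4   -1]
 [   2    3    6    6    6   14   13   20   10   -1    5    4    4]
 [  -2    6   11    5    5   11    7   14   15   -1    3    5    3]
 [   5    3    7   10    5   12   13   12   11    5   11    6    6]
 [   3    4    3    0    6    7   10   12   11    8   -2    5    4]
 [   0    0 
[... 4668 characters left out ...]
   60   52   50   38    9   12   13   11   10    8   -1    2   -4    3   -8   -5]
 [   1    2   40   50   35   40   37   38   10    8    2   -4    1   -3    4    0   -6    4   -2    1]
 [   0   -1   43   41   38   39   37   31    2    0   -4   -1   -2    1   -1    1    2   -1    4    6]
 [   1   -1   35   37   35   29   23   13   -1   -4   -5   -5   -3   -3   -5   -2    5   -5   -5    0]
 [   2    1   29   21   15    7    5   -2    4    0    0    3    2    1   -1    2   -1    2   -1    0]
 [  -7    1    3    1    3   -3    1   -1   -3    4    0    2   -5    1    1    2    4    0    4    2]
 [  -1   -1    0    0   -3    0   -3    3    5   -1   -2    2    0    1   -5   -1   -2    2    0   -1]]
```

View pics/crop0.png

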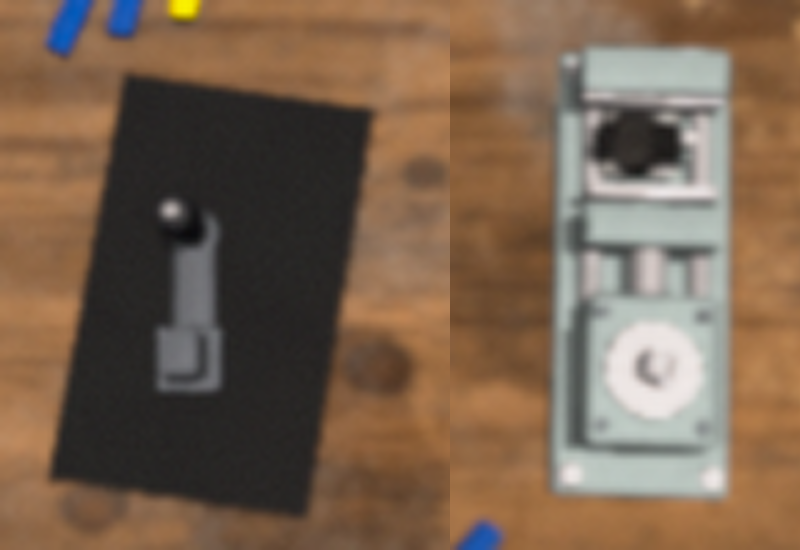

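View pics/crop1.png

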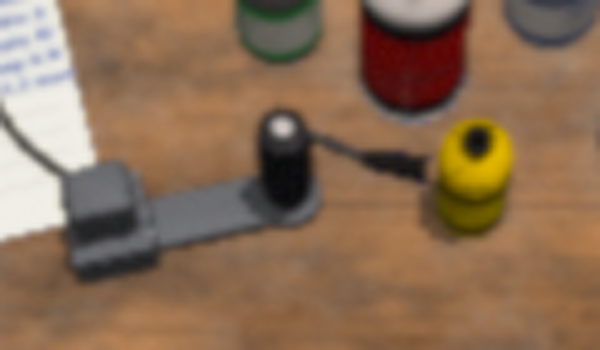

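View pics/crop2.png

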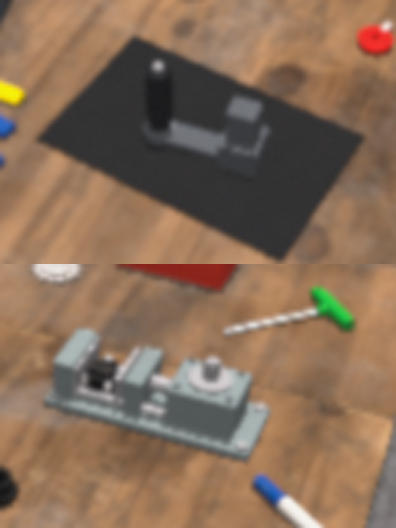

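Run:
```python
from h import *
p=np.load('top0p.npy'); C=np.load('C.npy'); q=np.load('side0p.npy')
g=cv2.cvtColor(p,cv2.COLOR_RGB2GRAY); hsv=cv2.cvtColor(p,cv2.COLOR_RGB2HSV)
# mat
m=((g<60)&(C[...,2]<0.02)).astype(np.uint8); m[:, :200]=0; m[:,300:]=0; m[:165]=0; m[280:]=0
m=cv2.morphologyEx(m,cv2.MORPH_OPEN,np.ones((3,3)))
cs=max(cv2.findContours(m,0,2)[0],key=cv2.contourArea)
P=plane('top',cs.reshape(-1,2),0.004)[:,:2]
r=cv2.minAreaRect(P.astype(np.float32)*1000); print('mat',r, cv2.boxPoints(r).round(0).tolist())
# clamp: greenish mask
roi=np.zeros_like(g);roi[175:285,355:415]=1
print(p[265,385],p[215,375],p[245,380],p[245,386],p[252,420])
wood=(p[...,0].astype(int)-p[...,2]>25)
m=((~wood)&(g>90)&(roi>0)).astype(np.uint8)
cs=max(cv2.findContours(m,0,2)[0],key=cv2.contourArea); print(cv2.boundingRect(cs))
# base plate edges: fit left edge x at rows, bottom edge
P=plane('top',cs.reshape(-1,2),0.012)[:,:2]
r=cv2.minAreaRect(P.astype(np.float32)*1000); print('clamp base-ish',r)
# collar
sub=p[225:265,368:402]; ss=cv2.cvtColor(sub,cv2.COLOR_RGB2HSV)
np.set_printoptions(linewidth=250)
print(cv2.cvtColor(sub,cv2.COLOR_RGB2GRAY)[6:36]);
```

```text
mat ((554.0165405273438, 192.51321411132812), (147.040771484375, 236.7598876953125), 82.04645538330078) [[427.0, 136.0], [661.0, 103.0], [681.0, 249.0], [447.0, 282.0]]
[187 197 191] [126 121 118] [236 230 228] [192 183 182] [143  99  62]
(368, 188, 33, 83)
clamp base-ish ((541.275634765625, -184.0997314453125), (90.5774154663086, 233.92794799804688), 88.73381805419922)
[[ 92 131 172 ... 179 151 123]
 [ 92 135 174 ... 180 153 127]
 [ 95 137 177 ... 180 155 130]
 ...
 [118 157 157 ... 158 142 123]
 [120 158 158 ... 159 140 121]
 [121 159 159 ... 164 144 123]]
```

```bash
python3 - <<'E'
from h import *
p=np.load('top0p.npy'); C=np.load('C.npy'); q=np.load('side0p.npy')
np.set_printoptions(linewidth=250,suppress=True)
def blob(n,im,box,cond,z):
    x0,y0,x1,y1=box; m=np.zeros(im.shape[:2],np.uint8); m[y0:y1,x0:x1]=cond(im[y0:y1,x0:x1].astype(int))
    cs=max(cv2.findContours(m,0,1)[0],key=cv2.contourArea).reshape(-1,2)
    P=plane(n,cs,z)[:,:2]*1000
    r=cv2.minEnclosingCircle(P.astype(np.float32)); h=cv2.convexHull(P.astype(np.float32)); M=cv2.moments(h)
    return r, M['m10']/M['m00'],M['m01']/M['m00'],cv2.minAreaRect(h),m.sum()
print('collar top',blob('top',p,(370,232,402,264),lambda a:(a.min(2)>205),.062))
q2=q
# side collar
print(q[180:205,360:395].min(2))
print('collar side',blob('side',q,(358,180,395,206),lambda a:(a.min(2)>190),.062))
# cranks
print(p[200:246,236:260].max(2))
# clamp edges at depth class: housing top & base plate
Z=C[...,2]
for lo,hi,nm in ((.005,.022,'base'),(.05,.07,'58')):
    m=(Z>lo)&(Z<hi); m[:175]=0;m[285:]=0;m[:,:355]=0;m[:,415:]=0
    P=C[m][:,:2]*1000; print(nm,np.percentile(P,[0.5,99.5],axis=0))
E
python3 - <<'E'
import sys;sys.path.insert(0,'.')
import os;os.chdir('.')
from h import *
p=np.load('top0p.npy');q=np.load('side0p.npy')
a=cv2.resize(p[228:266,365:405],None,fx=14,fy=14,interpolation=cv2.INTER_LANCZOS4)[:560,:400+160]
save('c3.png',a)
b=cv2.resize(q[175:215,350:400],None,fx=12,fy=12,interpolation=cv2.INTER_LANCZOS4); save('c4.png',b)
c=cv2.resize(p[198:248,230:266],None,fx=12,fy=12,interpolation=cv2.INTER_LANCZOS4); save('c5.png',c)
E
```

```text
collar top (((483.7217712402344, -185.24520874023438), 23.498085021972656), 483.6977771888936, -185.34310324247357, ((483.1579895019531, -185.3458251953125), (43.462928771972656, 43.657127380371094), 89.2496337890625), np.uint64(194))
[[ 90  89  89  90  92  95  98  98  98  98  98  96  94  92  89  87  87 112 155 163 151 149 146 129 107  94  95  98  96  96  98  97  93  90  90]
 [ 91  92  92  92  94  97  99  98  97  97  97  96  95  93  91  88  87  94 112 112 102  92  88  86  84  86  90  94  97 101 102  99  94  93  94]
 [ 93  94  94  94  94  96  98  98  98  98  98  97  96  95  94  92  90  86  82  81  81  82  83  85  88  90  92  94  98 101 102  98  94  92  93]
 [ 96  98  98  96  95  96  98  97  97  98  97  94  93  93  94  94  92  88  85  82  82  82  84  88  92  96  99 100 100 101 100  96  94  90  90]
 [ 99 101 102 101  99  99  99  97  96  95  95  92  89  88  90  93  92  89  86  84  83  84  85  89  96 101 104 105 104 101  98  96  93  91  90]
 [ 98 101 102 102 102 102 102  99  97  94  93  90  85  82  83  86  86  83  84  85  85  86  88  92  96  99 103 103 103 100  98  97  96  93  92]
 [ 98  
[... 2532 characters left out ...]
4 166 178 179 154 122 100  93  93]
 [109  87  84  83  83  83  82  83  83  84  83  83  82  83  83  83  82  83  85  89  90  84  77  80 110 151 159 152 160 163 155 128 104  95  92]]
collar side (((481.8905944824219, -180.39306640625), 22.440670013427734), 482.13997278048987, -179.12976643974835, ((481.73388671875, -177.51368713378906), (44.627960205078125, 30.2088623046875), 3.9808948040008545), np.uint64(42))
[[39 41 41 ... 38 39 39]
 [39 42 39 ... 37 38 39]
 [40 38 40 ... 38 38 39]
 ...
 [39 38 39 ... 39 40 40]
 [38 38 40 ... 40 39 39]
 [38 37 38 ... 39 38 40]]
base [[ 392.46445924 -262.58877054]
 [ 682.92985468 -100.95416874]]
58 [[ 445.7252312  -224.67468948]
 [ 645.57534802 -152.54894221]]
```

View pics/c3.png

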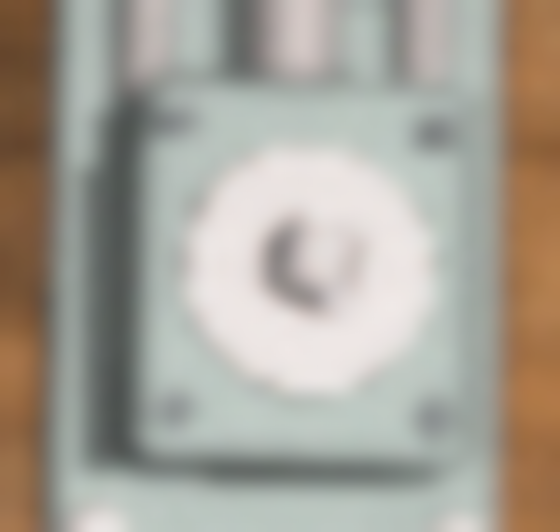

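View pics/c4.png

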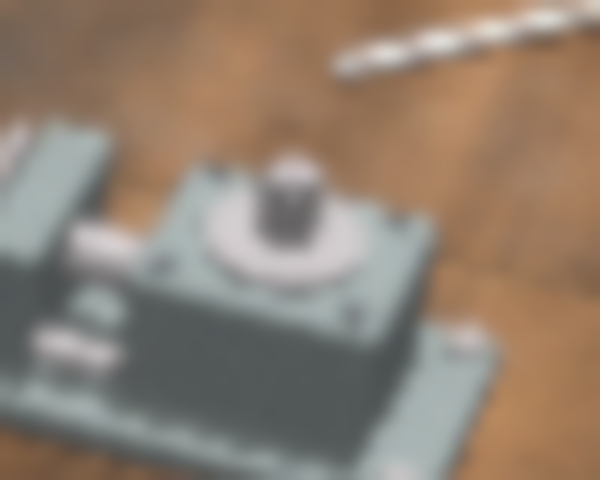

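View pics/c5.png

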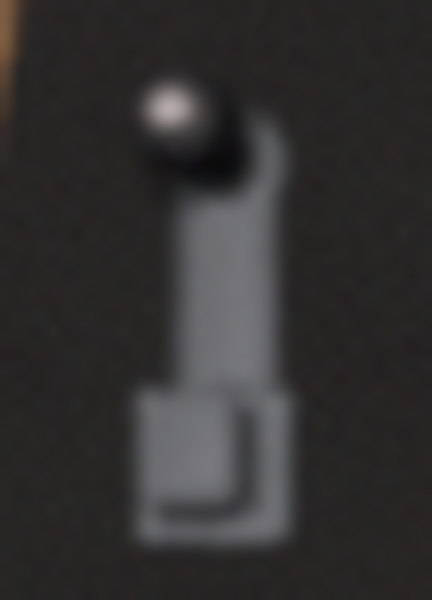

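Run:
```python
from h import *
for n in ('top','side'):
    F=[snap(n) for _ in range(6)]
    p=np.mean([f[0].astype(float) for f in F],0); d=np.median([f[1] for f in F],0)
    np.save(n+'A.npy',p); np.save(n+'D.npy',d)
p=np.load('topA.npy');q=np.load('sideA.npy')
a=p[236:260,374:400]; b=q[184:206,360:388]
def up(a,s,size):
    g=a.mean(2); g=(g-60)/(215-60)*255
    return cv2.resize(np.clip(g,0,255).astype(np.uint8),size,interpolation=cv2.INTER_CUBIC)
cv2.imwrite('pics/c6.png',np.hstack([up(a,0,(390,360)),up(b,0,(406,360))[:, :406]]))
np.set_printoptions(linewidth=250,suppress=True)
print(a.mean(2).round().astype(int)[3:20,4:22]); print(b.mean(2).round().astype(int)[0:20,6:24])
print(plane('top',[[386.71,246.64]],.062))
print(proj('top',[[.4843,-.1850,.062],[.4843,-.1850,.084]]),proj('side',[[.4843,-.1850,.062],[.4843,-.1850,.084]]))
print(monitor.sense()['time'])
```

```text
[[189 189 188 192 198 212 225 226 225 226 226 221 212 204 199 195 190 184]
 [188 186 191 207 220 225 229 229 229 230 230 229 226 222 212 202 196 194]
 [182 182 204 223 228 229 228 228 228 229 230 230 230 228 223 212 199 194]
 [174 183 215 227 230 229 228 224 224 228 230 231 231 231 229 222 205 192]
 [183 200 223 229 229 227 217 200 203 221 226 226 227 229 230 227 214 194]
 [197 218 229 231 229 218 184 160 182 211 220 217 216 225 230 230 224 210]
 [201 225 231 231 227 202 150 144 186 216 222 212 204 219 230 233 230 217]
 [195 224 230 230 225 193 141 147 191 218 220 205 200 220 230 232 229 213]
 [199 224 229 229 224 193 145 149 182 207 212 200 203 224 230 231 228 215]
 [207 228 231 231 228 206 163 143 152 174 197 203 211 227 231 232 230 220]
 [204 225 231 232 231 225 204 174 153 158 192 214 223 231 233 233 230 218]
 [192 213 228 232 232 231 228 221 205 196 207 220 229 232 233 232 224 208]
 [186 200 223 230 231 232 232 231 229 227 228 230 232 233 232 229 218 198]
 [190 192 205 222 229 232 232 232 232 232 232 233 232 231 228 222 208 195]
 [194 191 191 204 222 229 231 232 233 233 233 232 
[... 1138 characters left out ...]
181 179 175]
 [174 166 153 156 175 189 193 196 197 197 196 192 182 172 175 179 179 169]
 [170 170 161 146 149 159 162 165 166 166 166 161 156 166 175 178 175 156]
 [145 153 158 158 160 164 157 147 142 146 158 165 163 166 173 176 167 138]
 [105 115 127 137 146 154 157 158 161 165 171 170 155 146 159 168 152 115]
 [ 88  91  96 101 107 117 128 139 148 156 164 163 146 132 150 157 131  96]
 [ 86  86  86  87  88  91  96 102 107 116 130 139 138 134 148 144 110  85]
 [ 86  86  86  86  87  87  86  87  88  91  97 103 109 116 124 113  90  82]]
[[ 0.48403794 -0.18454374  0.062     ]]
[[386.87656513 246.54439254]
 [387.88372044 245.78690529]] [[373.18726013 193.10207647]
 [373.8572382  187.84555333]]
0.7
```

View pics/c6.png

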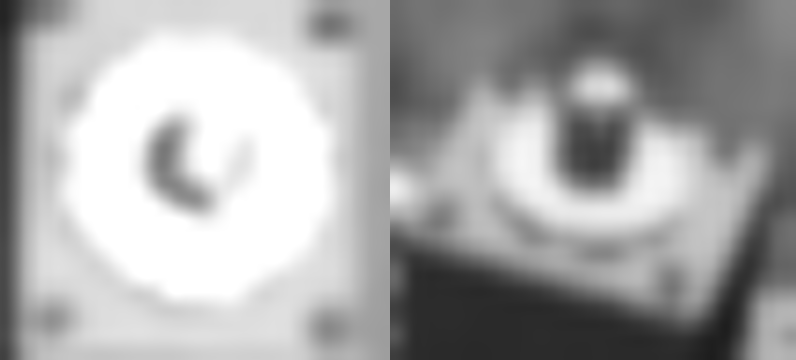

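Run:
```python
from h import *
p=np.load('topA.npy');d=np.load('topD.npy');q=np.load('sideA.npy');ds=np.load('sideD.npy')
np.set_printoptions(linewidth=250,suppress=True)
g=p.mean(2)
print(g[200:246,238:258].round().astype(int))
C=cloud('top',d)
# white pin dot
w=np.zeros_like(g); w[203:212,240:250]=np.clip(g[203:212,240:250]-90,0,None)
v,u=np.mgrid[0:400,0:640]; uv=[(w*u).sum()/w.sum(),(w*v).sum()/w.sum()]
gs=q.mean(2); sub=gs[245:265,290:305]; 
w=np.zeros_like(gs); k=np.unravel_index(sub.argmax(),sub.shape); r0,c0=245+k[0],290+k[1]; w[r0-2:r0+3,c0-2:c0+3]=np.clip(gs[r0-2:r0+3,c0-2:c0+3]-90,0,None)
uvs=[(w*u).sum()/w.sum(),(w*v).sum()/w.sum()]
print(uv,uvs,gs[r0,c0])
o1,d1=ray('top',[uv]);o2,d2=ray('side',[uvs]); d1=d1[0];d2=d2[0]
A=np.c_[d1,-d2]; s=np.linalg.lstsq(A,o2-o1,rcond=None)[0]; print('tri',o1+d1*s[0],o2+d2*s[1])
print('plane82',plane('top',[uv],.082),plane('side',[uvs],.082))
```

```text
[[ 39  38  38  38  38  37  38  38  38  37  37  37  37  36  37  37  37  36  37  37]
 [ 38  38  37  37  38  37  38  37  37  37  36  37  36  37  36  37  37  38  37  37]
 [ 38  37  37  37  37  37  37  37  38  36  37  36  36  36  36  37  36  37  37  37]
 [ 37  37  37  37  38  39  40  39  37  36  36  36  37  36  37  37  37  36  36  36]
 [ 37  37  37  38  43  54  59  51  41  35  35  36  37  36  36  37  36  37  36  37]
 [ 37  37  37  43  70 102 111  87  57  40  32  34  37  37  36  37  37  38  37  37]
 [ 37  36  37  54 103 152 162 127  76  47  31  31  39  42  39  38  37  37  37  37]
 [ 36  37  38  56 107 156 163 130  80  50  30  29  44  53  48  40  37  37  36  37]
 [ 36  36  37  44  74 103 108  89  64  45  25  24  44  66  68  48  38  38  37  37]
 [ 36  36  36  35  44  55  59  55  48  33  20  20  44  75  86  61  41  38  36  37]
 [ 37  37  36  33  31  34  37  36  30  20  15  17  38  72  93  73  46  38  36  37]
 [ 38  38  36  33  25  23  22  20  17  15  13  16  36  73  96  77  48  37  36  37]
 [ 38  38  37  34  28  24  24  21  17  16  15  22  48  82  97  74  46  37  37  37]
 [ 38  37  38  37  32
[... 2321 characters left out ...]
100  89  80  78  78  79  82  90 103 111 113  96  59  39  38  37]
 [ 38  39  44  70  95  95  92  91  91  93  97 101 103 103  98  80  50  38  38  37]
 [ 38  37  39  47  59  60  59  59  60  63  66  66  65  64  60  50  39  37  38  38]
 [ 38  38  37  37  37  37  36  36  38  39  40  39  39  38  37  37  37  37  38  37]
 [ 37  38  37  37  37  36  36  36  37  37  37  37  37  37  37  36  36  38  37  37]]
[np.float64(243.6900738515459), np.float64(206.51182876455118)] [np.float64(297.43959015226983), np.float64(254.49366728333572)] 155.6111111111111
tri [0.58821558 0.20464901 0.08346996] [0.58725374 0.20440891 0.08325486]
plane82 [[0.58847611 0.2049222  0.082     ]] [[0.58781327 0.20329161 0.082     ]]
```

Run:
```python
from h import *
np.set_printoptions(linewidth=250,suppress=True)
print('boss',plane('top',[[244.95,234.5]],.066))
print('arm',plane('top',[[248.45,217],[248.45,227]],.0125))
h=plane('top',[[243.69,206.51]],.0825)[0]; print('handle',h)
q=np.load('sideA.npy').mean(2); b=q[258:286,290:336]
cv2.imwrite('pics/c7.png',cv2.resize(np.clip((b-20)*2,0,255).astype(np.uint8),None,fx=16,fy=16,interpolation=cv2.INTER_CUBIC))
for X in ([.513,.2025,.066],[.513,.2025,.004],[.588,.2045,.082],[.588,.2045,.013]): print(proj('top',[X]),proj('side',[X]))
```

```text
boss [[0.51385423 0.20129782 0.066     ]]
arm [[0.57041999 0.202912   0.0125    ]
 [0.54161004 0.20179876 0.0125    ]]
handle [0.58839254 0.20482968 0.0825    ]
[[244.49874988 234.80824983]] [[323.11486567 266.61246113]]
[[248.32339918 237.33720562]] [[322.62712732 282.10927921]]
[[243.83722844 206.68504325]] [[297.18436048 254.76823781]]
[[248.10689745 210.90609196]] [[297.71477743 272.2422153 ]]
```

View pics/c7.png

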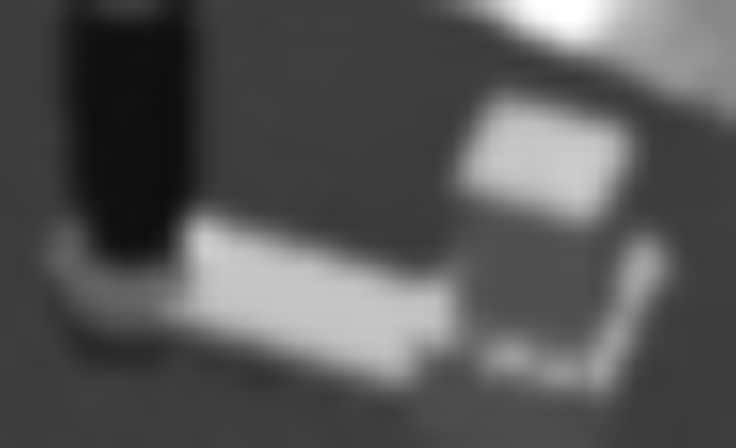

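```bash
cat >> h.py <<'E'
from scipy.spatial.transform import Rotation as Ro
def st():
    s=monitor.sense(); w,x,y,z=s['tool_rot']; return s,Ro.from_quat([x,y,z,w]).as_matrix()
def go(pos,yaw=None):
    "yaw: world angle deg of tool y (mod 180); prints shift and turn"
    s,R=st(); d=R.T@(np.array(pos)-s['tcp_pos'])
    print('t',round(s['time'],2),'tcp',(s['tcp_pos']*1000).round(1),'w',round(s['width']*1000,1),'F',s['ft_force'].round(1),'M',s['moment'].round(2),'j',s['joints'].round(2))
    a=np.degrees(np.arctan2(R[1,1],R[0,1])); print('tooly yaw',round(a,2),'tilt',R[:,0].round(3))
    out=(d*1000).round(1).tolist()
    if yaw is not None:
        dy=(yaw-a+90)%180-90; out.append(round(-dy*np.sign(-R[2,0]),2))
    print('shift mm, turn',out)
E
python3 -c "
from h import *
go([.5135,.202,.15],92)"
```

```text
t 0.7 tcp [147.2 607.4 245.3] w 85.5 F [ 0.4 -0.9  0.4] M [-0.02  0.    0.02] j [ 1.23  0.49  1.56  0.    1.09 -0.11]
tooly yaw 76.37 tilt [ 0.  0. -1.]
shift mm, turn [95.3, -307.7, 451.5, np.float64(-15.63)]
```

Emit:
apply_moves([
  [0,0,-27,35,-2],
  [0,0,-0.0307,0.045,-2],
])

```text
time: 0.9
tcp_pos: [0.1851, 0.5644, 0.2453]
tool_rot: [0.704, 0.071, 0.703, -0.072]
ft_force: [0.9, 1.4, 0.3]
width: 0.0851
```

```bash
python3 -c "
from h import *
go([.5135,.202,.15],92)"
```

```text
t 0.9 tcp [185.1 564.4 245.3] w 85.1 F [0.9 1.4 0.3] M [ 0.    0.02 -0.03] j [ 1.14  0.45  1.64 -0.    1.06 -0.22]
tooly yaw 78.38 tilt [ 0.    -0.001 -1.   ]
shift mm, turn [95.8, -288.7, 394.6, np.float64(-13.62)]
```

Emit:
apply_moves([
  [0,0.005,-0.025,0.035,-2],
  [0,0.01,-0.055,0.075,-4],
  [0,0.02,-0.083,0.113,-6],
  [0,0.03,-0.111,0.151,-8],
  [0,0.04,-0.139,0.19,-10],
  [0,0.05,-0.167,0.228,-12],
  [0,0.06,-0.195,0.266,-13.6],
  [0,0.06,-0.223,0.304,-13.6],
])

```text
time: 1.7
tcp_pos: [0.4388, 0.2831, 0.1848]
tool_rot: [0.707, -0.013, 0.707, 0.012]
ft_force: [0.5, 0.4, -0.1]
width: 0.0852
```

```bash
python3 -c "
from h import *
go([.5135,.202,.13],92)"
```

```text
t 1.7 tcp [438.8 283.1 184.8] w 85.2 F [ 0.5  0.4 -0.1] M [ 0.05  0.01 -0.01] j [ 0.45  0.42  1.88 -0.    0.84 -1.16]
tooly yaw 92.02 tilt [-0.001 -0.002 -1.   ]
shift mm, turn [54.9, -83.5, 71.8, np.float64(0.02)]
```

Emit:
apply_moves([
  [0,0.015,-0.03,0.025,0],
  [0,0.03,-0.06,0.05,0],
  [0,0.045,-0.08,0.07,0],
  [0,0.055,-0.0835,0.0718,0],
  [0,0.055,-0.0835,0.0718,0],
])

```text
time: 2.2
tcp_pos: [0.5132, 0.2015, 0.1286]
tool_rot: [0.706, -0.013, 0.708, 0.011]
ft_force: [-0.7, 0.5, -0.2]
width: 0.0853
```

```bash
python3 -c "
from h import *
p,d=snap('top'); q,_=snap('side')
save('g1.png',np.hstack([cv2.resize(p[180:270,200:300],(400,360),interpolation=2),cv2.resize(q[220:310,260:360],(400,360),interpolation=2)]))
go([.5135,.202,.05],92)"
```

```text
t 2.3 tcp [513.  202.6 130.1] w 85.7 F [ 0.4 -0.4  0.3] M [ 0.03 -0.    0.05] j [ 0.26  0.54  1.86 -0.    0.75 -1.35]
tooly yaw 92.03 tilt [-0.002 -0.002 -1.   ]
shift mm, turn [80.1, -0.5, 0.6, np.float64(0.03)]
```

View pics/g1.png

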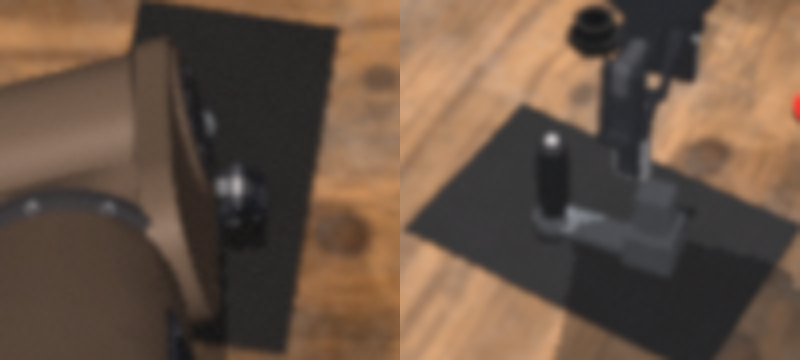

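Emit:
apply_moves([
  [0,0.03,0,0,0],
  [0,0.055,0,0,0],
  [0,0.07,0,0,0],
  [0,0.08,0,0,0],
  [0,0.08,0,0,0],
], squeeze=30)

```text
time: 2.8
tcp_pos: [0.5123, 0.2032, 0.0498]
tool_rot: [0.706, -0.014, 0.708, 0.012]
ft_force: [0.5, 0.8, 0.1]
width: 0.0855
```

Emit:
apply_moves([
  [0.6,0,0,0,0],
  [0.7,0,0,0,0],
  [0.8,0,0,0,0],
  [0.8,0,0,0,0],
  [0.8,0,0,0,0],
  [0.8,0,0,0,0],
])

```text
time: 3.4
tcp_pos: [0.5125, 0.2032, 0.0503]
tool_rot: [0.706, -0.014, 0.708, 0.012]
ft_force: [-0.3, -1.5, 6.4]
width: 0.0216
```

```bash
python3 -c "
from h import *
q,_=snap('side')
save('g2.png',cv2.resize(q[220:310,260:360],(600,540),interpolation=2))
go([.5135,.202,.05],92)"
```

```text
t 3.45 tcp [512.5 203.2  50.2] w 21.6 F [-2.  -1.4  5.7] M [-0.12  0.15  0.06] j [ 0.26  0.66  1.9  -0.    0.58 -1.35]
tooly yaw 92.1 tilt [-0.002 -0.002 -1.   ]
shift mm, turn [0.2, -1.2, 1.0, np.float64(0.1)]
```

View pics/g2.png

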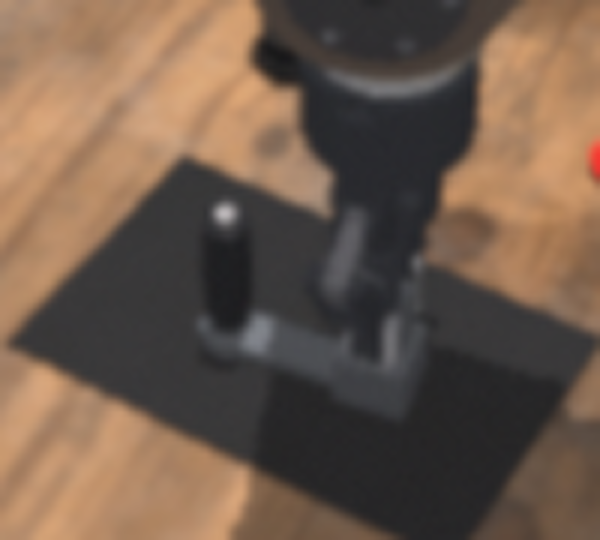

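Emit:
apply_moves([
  [0.9,0,0,0,0],
  [0.9,-0.003,0,0,0],
  [0.9,-0.02,0,0,0],
  [0.9,-0.04,0,0,0],
  [0.9,-0.07,0,0,0],
  [0.9,-0.1,0,0,0],
  [0.9,-0.12,0,0,0],
  [0.9,-0.12,0,0,0],
], squeeze=100)

```text
time: 4.25
tcp_pos: [0.5134, 0.2037, 0.1724]
tool_rot: [0.708, -0.013, 0.706, 0.013]
ft_force: [0.5, -0.2, -4.4]
width: 0.0211
```

```bash
python3 -c "
from h import *
q,_=snap('side')
save('g3.png',cv2.resize(q[170:290,250:370],(600,600),interpolation=2))
go([.4828,-.186,.17],60)"
```

```text
t 4.3 tcp [512.7 203.4 170.6] w 20.5 F [-1.   0.  -3.9] M [0.07 0.12 0.01] j [ 0.26  0.48  1.82 -0.    0.84 -1.35]
tooly yaw 92.1 tilt [-0.    -0.002 -1.   ]
shift mm, turn [1.3, -388.1, -44.2, np.float64(32.1)]
```

View pics/g3.png

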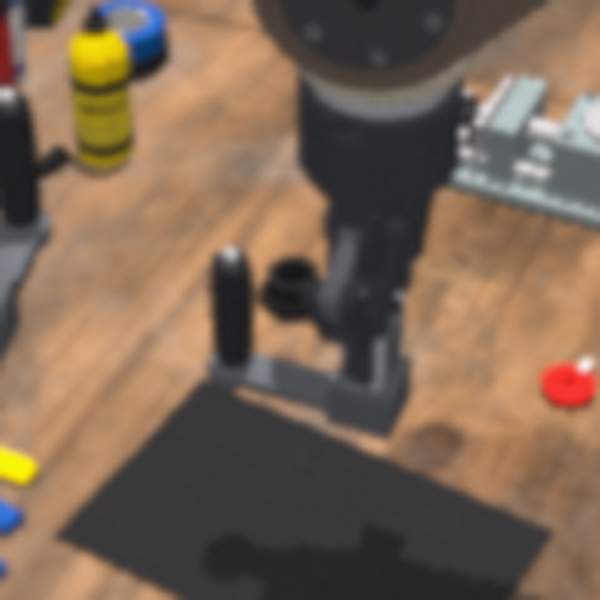

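Emit:
apply_moves([
  [0.9,0,-0.03,-0.003,2],
  [0.9,0,-0.07,-0.008,6],
  [0.9,0,-0.115,-0.013,10],
  [0.9,0,-0.16,-0.018,14],
  [0.9,0,-0.205,-0.023,18],
  [0.9,0,-0.25,-0.028,22],
  [0.9,0,-0.295,-0.033,26],
  [0.9,0,-0.335,-0.038,30],
])

```text
time: 5.1
tcp_pos: [0.486, -0.1346, 0.1695]
tool_rot: [0.685, 0.171, 0.687, -0.172]
ft_force: [0.9, 0.0, -3.9]
width: 0.0209
```

```bash
python3 -c "
from h import *
go([.4832,-.1845,.15],60)"
```

```text
t 5.1 tcp [ 486.  -134.6  169.5] w 20.9 F [ 0.9  0.  -3.9] M [0.05 0.05 0.01] j [-0.4   0.42  1.93 -0.    0.79 -1.48]
tooly yaw 61.9 tilt [-0.003 -0.001 -1.   ]
shift mm, turn [19.6, -45.3, 21.1, np.float64(1.9)]
```

Emit:
apply_moves([
  [0.9,0,-0.015,0.007,1],
  [0.9,0.005,-0.03,0.014,1.9],
  [0.9,0.012,-0.042,0.02,1.9],
  [0.9,0.0196,-0.0453,0.0211,1.9],
  [0.9,0.0196,-0.0453,0.0211,1.9],
])

```text
time: 5.6
tcp_pos: [0.4824, -0.1842, 0.1481]
tool_rot: [0.681, 0.183, 0.685, -0.183]
ft_force: [0.6, 1.0, -4.3]
width: 0.0205
```

```bash
python3 -c "
from h import *
p,_=snap('top');q,_=snap('side')
save('g4.png',np.hstack([cv2.resize(p[200:270,350:420],(400,400),interpolation=2),cv2.resize(q[150:210,340:400],(400,400),interpolation=2)]))
save('g4b.png',q[100:250,280:480].repeat(3,0).repeat(3,1))
go([.4832,-.1845,.15],60)"
```

```text
t 5.7 tcp [ 483.  -183.7  149.4] w 20.4 F [-0.2 -0.3 -4.7] M [ 0.04  0.09 -0.03] j [-0.49  0.47  1.92 -0.    0.75 -1.54]
tooly yaw 60.04 tilt [-0.004  0.    -1.   ]
shift mm, turn [-0.6, -0.6, 0.5, np.float64(0.04)]
```

View pics/g4.png

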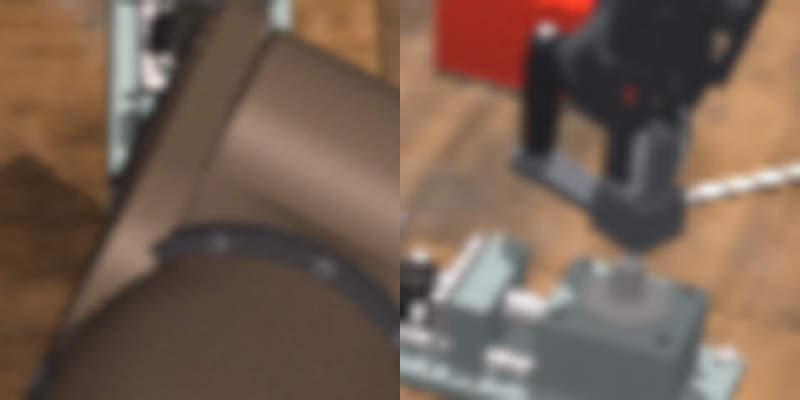

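```bash
python3 -c "
from h import *
q=np.mean([snap('side')[0].astype(float) for _ in range(4)],0).mean(2)
b=q[180:206,360:390]; b=np.clip((b-30)*1.6,0,255).astype(np.uint8)
cv2.imwrite('pics/g5.png',cv2.resize(b,(720,600),interpolation=2))"
```

```text
(no output)
```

View pics/g5.png

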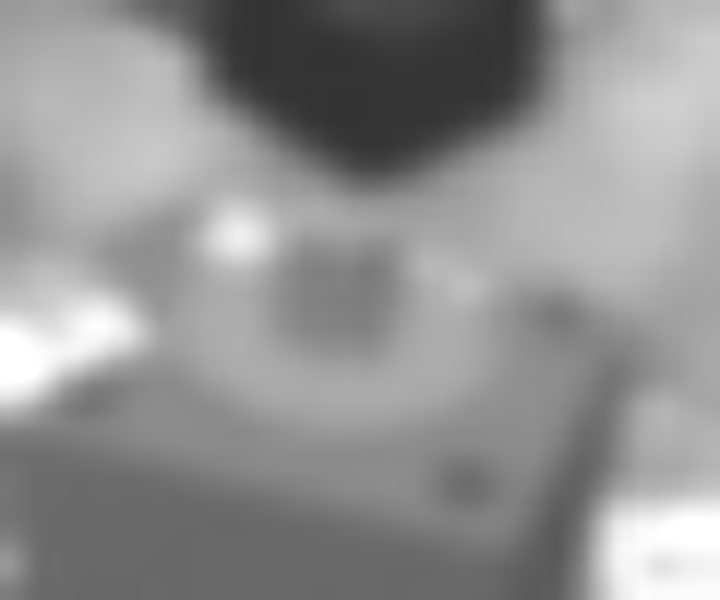

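```bash
python3 -c "
from h import *
np.set_printoptions(suppress=True)
s,R=st();t=s['tcp_pos'];print(t)
def corner(c,ang,z,r=.02404): a=np.radians(ang); return [c[0]+r*np.cos(a),c[1]+r*np.sin(a),z]
c=t[:2]+.001*np.array([.866,-.5])
for a in (105,15,195): print('hub',a,((proj('side',[corner(c,a,t[2]-.0463)])[0]-[360,180]+.5)*24).round())
for a in (105,15,195): print('shaft',a,((proj('side',[corner((.484,-.185),a,.062,.0095)])[0]-[360,180]+.5)*24).round())
"
```

```text
[ 0.48338367 -0.18394046  0.15022519]
hub 105 [357. 182.]
hub 15 [187.  71.]
hub 195 [531. 101.]
shaft 105 [330. 365.]
shaft 15 [264. 321.]
shaft 195 [397. 333.]
```

```bash
python3 -c "
from h import *
go([.4840,-.1845,.126],60)"
```

```text
t 5.9 tcp [ 483.4 -183.9  150.2] w 20.4 F [ 0.3 -0.2 -4.2] M [0.03 0.03 0.01] j [-0.49  0.47  1.92 -0.    0.75 -1.54]
tooly yaw 60.06 tilt [-0.002 -0.001 -1.   ]
shift mm, turn [24.2, -0.1, 0.9, np.float64(0.06)]
```

Emit:
apply_moves([
  [0.9,0.008,-0.0002,0.0009,0],
  [0.9,0.015,-0.0002,0.0009,0],
  [0.9,0.019,-0.0002,0.0009,0],
  [0.9,0.022,-0.0002,0.0009,0],
  [0.9,0.024,-0.0002,0.0009,0],
])

```text
time: 6.4
tcp_pos: [0.484, -0.1845, 0.1259]
tool_rot: [0.682, 0.182, 0.684, -0.183]
ft_force: [1.3, 2.6, -2.6]
width: 0.0206
```

```bash
python3 -c "
from h import *
go([.4840,-.1845,.120],60)"
```

```text
t 6.4 tcp [ 484.  -184.5  125.9] w 20.6 F [ 1.3  2.6 -2.6] M [ 0.5  -0.02  0.05] j [-0.49  0.51  1.94 -0.    0.7  -1.54]
tooly yaw 60.05 tilt [-0.003 -0.001 -1.   ]
shift mm, turn [5.9, 0.0, -0.0, np.float64(0.05)]
```

Emit:
apply_moves([
  [0.9,0.0,0.0006,-0.0004,0],
  [0.9,0.001,0.0006,-0.0004,0],
  [0.9,0.002,0.0006,-0.0004,0],
  [0.9,0.002,0.0006,-0.0004,0],
])

```text
time: 6.8
tcp_pos: [0.484, -0.1839, 0.124]
tool_rot: [0.682, 0.182, 0.684, -0.183]
ft_force: [1.3, -1.2, -3.0]
width: 0.0203
```

```bash
python3 -c "
from h import *
go([.4840,-.1845,.120],60)"
```

```text
t 6.8 tcp [ 484.  -183.9  124. ] w 20.3 F [ 1.3 -1.2 -3. ] M [-0.15  0.04  0.06] j [-0.49  0.51  1.94 -0.    0.69 -1.54]
tooly yaw 60.05 tilt [-0.002 -0.001 -1.   ]
shift mm, turn [4.0, -0.5, 0.3, np.float64(0.05)]
```

Emit:
apply_moves([
  [0.9,0.002,0,0,0],
  [0.9,0.004,0,0,0],
  [0.9,0.006,0,0,0],
  [0.9,0.006,0,0,0],
])

```text
time: 7.2
tcp_pos: [0.4841, -0.184, 0.1179]
tool_rot: [0.682, 0.182, 0.684, -0.183]
ft_force: [-0.9, -1.6, -0.9]
width: 0.0202
```

```bash
python3 -c "
from h import *
go([.4840,-.1845,.109],60)"
```

```text
t 7.2 tcp [ 484.1 -184.   117.9] w 20.2 F [-0.9 -1.6 -0.9] M [-0.22  0.15  0.05] j [-0.49  0.52  1.95 -0.    0.68 -1.54]
tooly yaw 60.05 tilt [-0.002 -0.001 -1.   ]
shift mm, turn [8.9, -0.5, 0.2, np.float64(0.05)]
```

Emit:
apply_moves([
  [0.9,0.002,-0.0002,0,0],
  [0.9,0.004,-0.0002,0,0],
  [0.9,0.006,-0.0002,0,0],
  [0.9,0.008,-0.0002,0,0],
  [0.9,0.008,-0.0002,0,0],
])

```text
time: 7.7
tcp_pos: [0.4841, -0.1841, 0.11]
tool_rot: [0.683, 0.182, 0.684, -0.183]
ft_force: [0.1, 0.8, 3.3]
width: 0.0207
```

```bash
python3 -c "
from h import *
go([.4840,-.1845,.109],60)"
```

```text
t 7.7 tcp [ 484.1 -184.1  110. ] w 20.7 F [0.1 0.8 3.3] M [0.22 0.21 0.12] j [-0.49  0.53  1.95 -0.    0.66 -1.54]
tooly yaw 60.06 tilt [-0.002 -0.001 -1.   ]
shift mm, turn [1.0, -0.4, 0.1, np.float64(0.06)]
```

Emit:
apply_moves([
  [0.9,0.001,0,0,0],
  [0.9,0.0015,0,0,0],
  [0.9,0.0015,0,0,0],
])

```text
time: 8.0
tcp_pos: [0.4841, -0.1841, 0.109]
tool_rot: [0.683, 0.182, 0.684, -0.183]
ft_force: [-3.0, 0.3, 9.5]
width: 0.0203
```

```bash
python3 -c "
from h import *
go([.4840,-.1845,.107],60)
q,_=snap('side')
save('g6.png',cv2.resize(q[150:220,330:420],(720,560),interpolation=2))
"
```

```text
t 8.0 tcp [ 484.1 -184.1  109. ] w 20.3 F [-3.   0.3  9.5] M [0.24 0.52 0.1 ] j [-0.49  0.53  1.95 -0.    0.66 -1.54]
tooly yaw 60.07 tilt [-0.001 -0.001 -1.   ]
shift mm, turn [2.0, -0.4, 0.1, np.float64(0.07)]
```

View pics/g6.png

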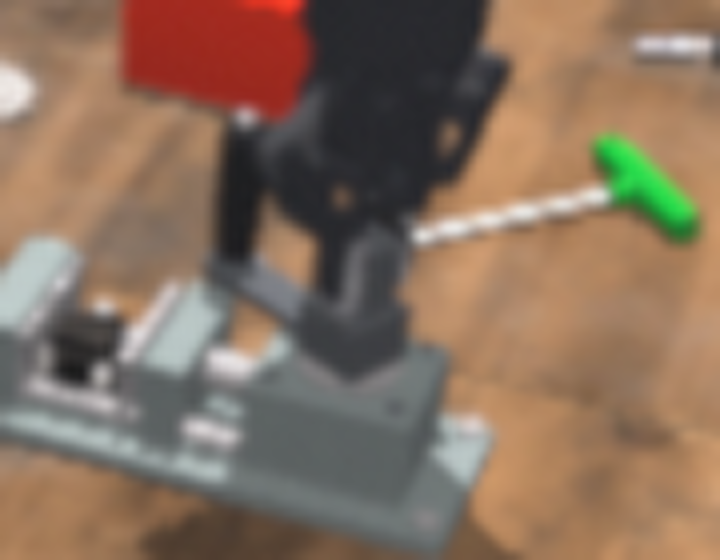

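Emit:
apply_moves([
  [0.9,0.001,0,0,0],
  [0.9,0.001,0,0,0],
])

```text
time: 8.25
tcp_pos: [0.4841, -0.1841, 0.1085]
tool_rot: [0.683, 0.182, 0.683, -0.183]
ft_force: [-3.0, 0.5, 10.1]
width: 0.0207
```

```bash
python3 -c "
from h import *
go([.4840,-.1845,.107],60)
"
```

```text
t 8.25 tcp [ 484.1 -184.1  108.5] w 20.7 F [-3.   0.5 10.1] M [0.19 0.57 0.11] j [-0.49  0.53  1.96 -0.    0.65 -1.54]
tooly yaw 60.08 tilt [-0.001 -0.001 -1.   ]
shift mm, turn [1.5, -0.4, 0.2, np.float64(0.08)]
```

Emit:
apply_moves([
  [0.5,0,0,0,0],
  [0,0,0,0,0],
  [0,0,0,0,0],
  [0,0,0,0,0],
  [0,-0.02,0,0,0],
  [0,-0.05,0,0,0],
  [0,-0.085,0,0,0],
  [0,-0.085,0,0,0],
])

```text
time: 9.05
tcp_pos: [0.4855, -0.1846, 0.1971]
tool_rot: [0.685, 0.181, 0.681, -0.184]
ft_force: [0.4, 0.5, -0.3]
width: 0.085
```

```bash
python3 -c "
from h import *
go([.5495,-.2215,.193],60)
q,d=snap('side')
save('g7.png',cv2.resize(q[150:220,330:420],(720,560),interpolation=2))
"
```

```text
t 9.05 tcp [ 485.5 -184.6  197.1] w 85.0 F [ 0.4  0.5 -0.3] M [-0.   -0.02 -0.02] j [-0.49  0.4   1.87 -0.    0.86 -1.54]
tooly yaw 60.08 tilt [ 0.005 -0.004 -1.   ]
shift mm, turn [4.5, -0.1, 73.8, np.float64(0.08)]
```

View pics/g7.png

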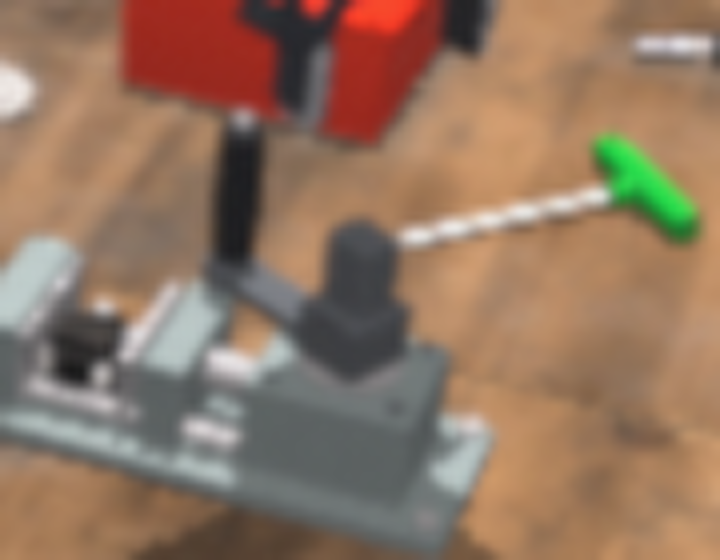

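```bash
python3 -c "
from h import *
q,d=snap('side'); g=q.astype(float).mean(2)
w=np.zeros_like(g); w[161:168,356:364]=np.clip(g[161:168,356:364]-95,0,None)*(q[161:168,356:364].max(2).astype(int)-q[161:168,356:364].min(2)<40)
v,u=np.mgrid[0:400,0:640]; uv=[(w*u).sum()/w.sum(),(w*v).sum()/w.sum()]; print(uv,plane('side',[uv],.1405), proj('side',[[.549,-.2215,.1405]]))
h=proj('side',[[.588,.2045,.0825]]); print(h)
# boss top
print(proj('side',[[.484,-.184,.124]]))
p,_=snap('top'); save('g8.png',cv2.resize(p[190:270,350:430],(560,560),interpolation=2))
"
```

```text
[np.float64(359.9176090468498), np.float64(164.37964458804524)] [[ 0.55038703 -0.22182401  0.1405    ]] [[360.27442816 164.50899778]]
[[297.18036404 254.63612011]]
[[375.11684592 178.16759045]]
```

View pics/g8.png

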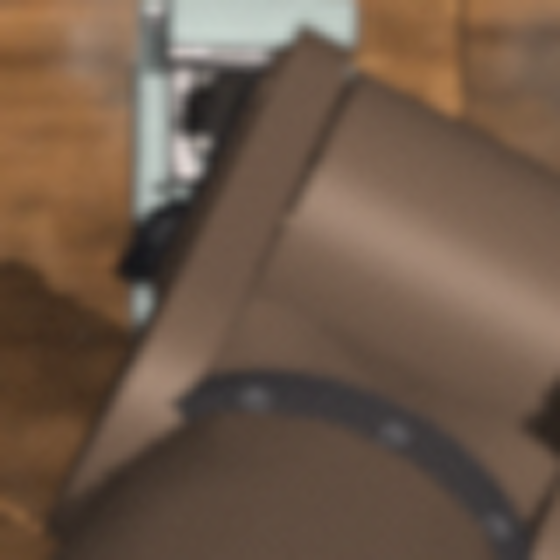

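Emit:
apply_moves([
  [0,0,0,0.03,0],
  [0,0,0,0.06,0],
  [0,0.002,0,0.074,0],
  [0,0.004,0,0.074,0],
  [0,0.004,0,0.074,0],
], squeeze=40)

```text
time: 9.7
tcp_pos: [0.5472, -0.2203, 0.1873]
tool_rot: [0.682, 0.182, 0.685, -0.183]
ft_force: [-0.0, 0.2, 0.1]
width: 0.0856
```

```bash
python3 -c "
from h import *
go([.5495,-.2215,.112],60)
q,d=snap('side')
save('g9.png',cv2.resize(q[130:220,330:420],(600,600),interpolation=2))
"
```

```text
t 9.7 tcp [ 547.2 -220.3  187.3] w 85.6 F [-0.   0.2  0.1] M [-0.02 -0.02 -0.05] j [-0.49  0.51  1.71 -0.    0.93 -1.54]
tooly yaw 60.08 tilt [-0.004  0.    -1.   ]
shift mm, turn [75.3, 0.3, 2.9, np.float64(0.08)]
```

View pics/g9.png

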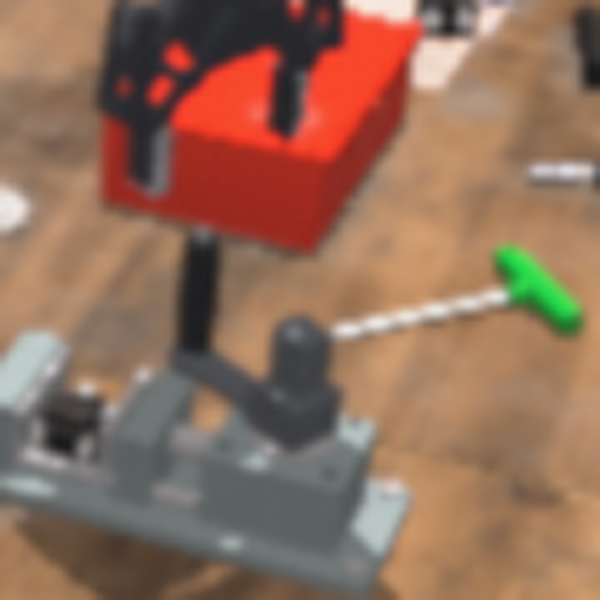

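Emit:
apply_moves([
  [0,0.02,0,0.002,0],
  [0,0.04,0,0.0025,0],
  [0,0.06,0,0.0025,0],
  [0,0.073,0,0.0025,0],
  [0,0.075,0,0.0025,0],
  [0,0.075,0,0.0025,0],
])

```text
time: 10.35
tcp_pos: [0.5489, -0.2213, 0.113]
tool_rot: [0.682, 0.182, 0.684, -0.183]
ft_force: [0.3, 0.1, 1.0]
width: 0.0855
```

Emit:
apply_moves([
  [0.5,0,0,0,0],
  [0.7,0,0,0,0],
  [0.85,0,0,0,0],
  [0.85,0,0,0,0],
  [0.85,0,0,0,0],
  [0.85,0,0,0,0],
])

```text
time: 10.95
tcp_pos: [0.5491, -0.2213, 0.1134]
tool_rot: [0.682, 0.182, 0.684, -0.183]
ft_force: [1.1, 0.9, 3.4]
width: 0.0214
```

```bash
python3 -c "
from h import *
go([.5495,-.2215,.112],60)
q,d=snap('side')
save('g10.png',cv2.resize(q[130:220,330:420],(600,600),interpolation=2))
"
```

```text
t 10.95 tcp [ 549.1 -221.3  113.4] w 21.4 F [1.1 0.9 3.4] M [ 0.22 -0.17  0.01] j [-0.49  0.6   1.77 -0.    0.77 -1.54]
tooly yaw 60.09 tilt [-0.003 -0.    -1.   ]
shift mm, turn [1.3, 0.0, 0.4, np.float64(0.09)]
```

View pics/g10.png

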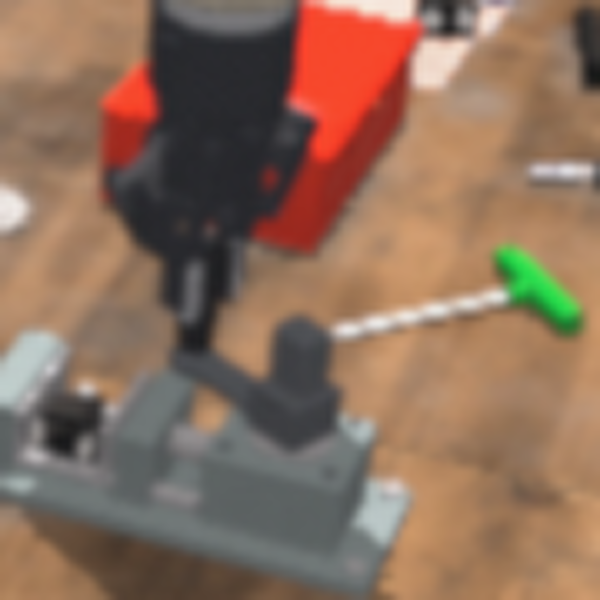

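```bash
cat >> h.py <<'E'
def wind(step,n,c=(.4843,-.1845),r=.0748,z=.113):
    s,R=st(); t=s['tcp_pos']; v=t[:2]-c; ph=np.arctan2(v[1],v[0]); F=s['ft_force']
    tg=np.array([np.sin(ph),-np.cos(ph)]); rd=np.array([np.cos(ph),np.sin(ph)])
    print('t',round(s['time'],2),'phi',round(np.degrees(ph),2),'wound rad',round(np.radians(-29.6)-ph,3),'r',round(np.hypot(*v)*1000,2),'z',round(t[2]*1000,1),'Ftan(resist)',round(-F[:2]@tg,1),'Frad',round(F[:2]@rd,1),'Fz',round(F[2],1),'w',round(s['width']*1000,1),'M',s['moment'].round(2),'j',s['joints'].round(2))
    for k in range(1,n+1):
        a=ph-k*step/1000/r; X=np.array([c[0]+r*np.cos(a),c[1]+r*np.sin(a),z]); print((R.T@(X-t)).round(4).tolist())
E
python3 -c "
from h import *
wind(3,8)"
```

```text
t 11.0 phi -29.62 wound rad 0.0 r 74.56 z 113.3 Ftan(resist) 1.3 Frad 0.5 Fz 3.7 w 21.5 M [ 0.23 -0.09 -0.02] j [-0.49  0.6   1.77 -0.    0.77 -1.54]
[0.0003, -0.003, 0.0002]
[0.0003, -0.006, 0.0]
[0.0003, -0.009, -0.0002]
[0.0003, -0.012, -0.0007]
[0.0004, -0.0149, -0.0012]
[0.0004, -0.0178, -0.0018]
[0.0004, -0.0207, -0.0026]
[0.0004, -0.0236, -0.0034]
```

Emit:
apply_moves([
  [0.85,0,-0.003,0,0],
  [0.85,0,-0.006,0,0],
  [0.85,0,-0.009,-0.0002,0],
  [0.85,0,-0.012,-0.0007,0],
  [0.85,0,-0.0149,-0.0012,0],
  [0.85,0,-0.0178,-0.0018,0],
  [0.85,0,-0.0207,-0.0026,0],
  [0.85,0,-0.0236,-0.0034,0],
])

```text
time: 11.8
tcp_pos: [0.5348, -0.2395, 0.1134]
tool_rot: [0.682, 0.183, 0.684, -0.183]
ft_force: [4.6, 6.0, 3.2]
width: 0.0218
```

```bash
python3 -c "
from h import *
wind(2.5,8)"
```

```text
t 11.8 phi -47.46 wound rad 0.312 r 74.65 z 113.4 Ftan(resist) 7.5 Frad -1.3 Fz 3.2 w 21.8 M [ 1.42 -0.92  0.  ] j [-0.53  0.6   1.78 -0.    0.76 -1.58]
[0.0004, -0.0024, -0.0006]
[0.0004, -0.0048, -0.0015]
[0.0004, -0.0071, -0.0025]
[0.0004, -0.0094, -0.0035]
[0.0005, -0.0116, -0.0046]
[0.0005, -0.0138, -0.0058]
[0.0005, -0.016, -0.007]
[0.0005, -0.0181, -0.0083]
```

Emit:
apply_moves([
  [0.85,0,-0.0024,-0.0006,0],
  [0.85,0,-0.0048,-0.0015,0],
  [0.85,0,-0.0071,-0.0025,0],
  [0.85,0,-0.0094,-0.0035,0],
  [0.85,0,-0.0116,-0.0046,0],
  [0.85,0,-0.0138,-0.0058,0],
  [0.85,0,-0.016,-0.007,0],
  [0.85,0,-0.0181,-0.0083,0],
])

```text
time: 12.6
tcp_pos: [0.5191, -0.2507, 0.1136]
tool_rot: [0.683, 0.183, 0.684, -0.182]
ft_force: [5.0, 5.8, 1.4]
width: 0.0215
```

```bash
python3 -c "
from h import *
wind(1.5,4)
q,d=snap('side'); save('g11.png',cv2.resize(q[150:220,310:400],(720,560),interpolation=2))"
```

```text
t 12.6 phi -62.27 wound rad 0.57 r 74.75 z 113.6 Ftan(resist) 7.1 Frad -2.8 Fz 1.4 w 21.5 M [ 1.25 -1.08 -0.01] j [-0.56  0.59  1.81  0.    0.75 -1.61]
[0.0006, -0.0013, -0.0008]
[0.0006, -0.0025, -0.0016]
[0.0006, -0.0038, -0.0025]
[0.0006, -0.005, -0.0034]
```

View pics/g11.png

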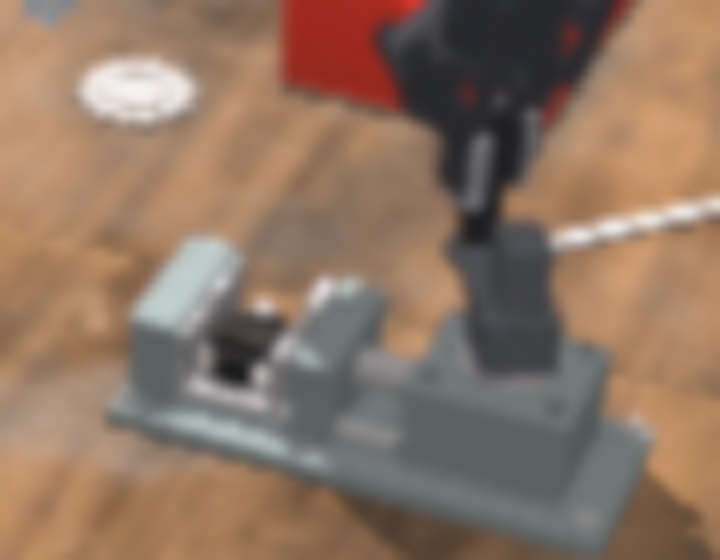

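Emit:
apply_moves([
  [0.85,0.0003,-0.0013,-0.0008,0],
  [0.85,0.0005,-0.0025,-0.0016,0],
  [0.85,0.0006,-0.0038,-0.0025,0],
  [0.85,0.0006,-0.005,-0.0034,0],
])

```text
time: 13.05
tcp_pos: [0.5142, -0.2531, 0.1134]
tool_rot: [0.683, 0.183, 0.683, -0.182]
ft_force: [5.9, 6.7, 4.0]
width: 0.0217
```

```bash
python3 -c "
from h import *
wind(1.5,4)"
```

```text
t 13.05 phi -66.43 wound rad 0.643 r 74.9 z 113.4 Ftan(resist) 8.1 Frad -3.7 Fz 4.0 w 21.7 M [ 1.36 -1.32  0.04] j [-0.57  0.58  1.82  0.    0.74 -1.62]
[0.0003, -0.0011, -0.001]
[0.0003, -0.0023, -0.0019]
[0.0003, -0.0035, -0.0029]
[0.0003, -0.0046, -0.0038]
```

Emit:
apply_moves([
  [0.85,0.0003,-0.0011,-0.001,0],
  [0.85,0.0003,-0.0023,-0.0019,0],
  [0.85,0.0003,-0.0035,-0.0029,0],
  [0.85,0.0003,-0.0046,-0.0038,0],
])

```text
time: 13.45
tcp_pos: [0.5095, -0.255, 0.1134]
tool_rot: [0.684, 0.184, 0.682, -0.182]
ft_force: [7.4, 4.6, 4.1]
width: 0.0216
```

```bash
python3 -c "
from h import *
wind(1.5,4)"
```

```text
t 13.45 phi -70.31 wound rad 0.71 r 74.89 z 113.4 Ftan(resist) 8.5 Frad -1.8 Fz 4.1 w 21.6 M [ 1.3  -1.3   0.01] j [-0.58  0.58  1.83  0.    0.74 -1.63]
[0.0004, -0.0011, -0.0011]
[0.0004, -0.0022, -0.0021]
[0.0004, -0.0033, -0.0031]
[0.0004, -0.0044, -0.0041]
```

Emit:
apply_moves([
  [0.85,0.0003,-0.0011,-0.0011,0],
  [0.85,0.0003,-0.0022,-0.0021,0],
  [0.85,0.0003,-0.0033,-0.0031,0],
  [0.85,0.0003,-0.0044,-0.0041,0],
])

```text
time: 13.85
tcp_pos: [0.5047, -0.2566, 0.1134]
tool_rot: [0.685, 0.184, 0.681, -0.182]
ft_force: [7.0, 4.5, 3.3]
width: 0.0218
```

```bash
python3 -c "
from h import *
wind(1.5,4)"
```

```text
t 13.85 phi -74.2 wound rad 0.778 r 74.94 z 113.4 Ftan(resist) 7.9 Frad -2.5 Fz 3.3 w 21.8 M [ 1.24 -1.29 -0.02] j [-0.59  0.57  1.84  0.01  0.73 -1.64]
[0.0004, -0.001, -0.0012]
[0.0004, -0.002, -0.0022]
[0.0004, -0.003, -0.0033]
[0.0004, -0.004, -0.0044]
```

Emit:
apply_moves([
  [0.85,0.0003,-0.001,-0.0012,0],
  [0.85,0.0003,-0.002,-0.0022,0],
  [0.85,0.0003,-0.003,-0.0033,0],
  [0.85,0.0003,-0.004,-0.0044,0],
])

```text
time: 14.25
tcp_pos: [0.4999, -0.2578, 0.1135]
tool_rot: [0.686, 0.184, 0.68, -0.182]
ft_force: [7.6, 4.3, 4.0]
width: 0.0216
```

```bash
python3 -c "
from h import *
wind(1.5,4)"
```

```text
t 14.25 phi -78.01 wound rad 0.845 r 74.96 z 113.5 Ftan(resist) 8.4 Frad -2.6 Fz 4.0 w 21.6 M [ 1.11 -1.31  0.01] j [-0.6   0.57  1.85  0.01  0.72 -1.65]
[0.0005, -0.0009, -0.0012]
[0.0005, -0.0018, -0.0024]
[0.0005, -0.0028, -0.0035]
[0.0005, -0.0037, -0.0047]
```

```bash
python3 -c "
from h import *
q=np.mean([snap('side')[0].astype(float) for _ in range(3)],0)
p=np.mean([snap('top')[0].astype(float) for _ in range(3)],0)
save('g12.png',np.hstack([cv2.resize(q[175:205,332:362].astype(np.uint8),(400,400),interpolation=2),cv2.resize(p[185:225,365:405].astype(np.uint8),(400,400),interpolation=2)]))
s,R=st();print(R.round(4))"
```

```text
[[ 7.800e-03  5.004e-01  8.657e-01]
 [ 9.000e-04  8.658e-01 -5.004e-01]
 [-1.000e+00  4.700e-03  6.300e-03]]
```

View pics/g12.png

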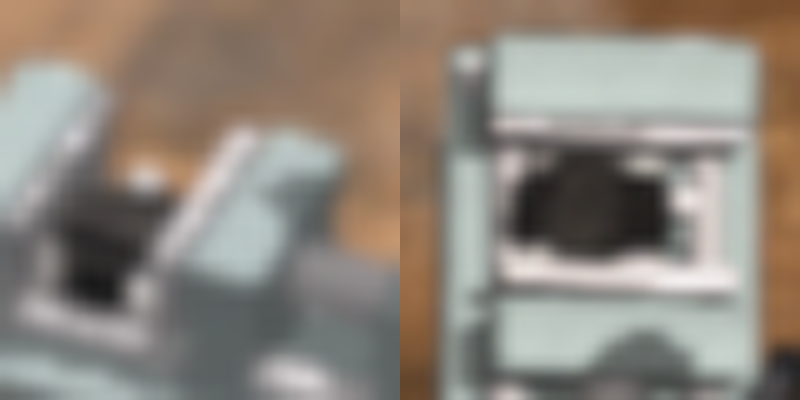

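```bash
sed -i "s/'j',s\['joints'\].round(2))\n    for k/&/" h.py; python3 -c "
from h import *
wind(1.5,8)"
```

```text
t 14.55 phi -78.12 wound rad 0.847 r 74.96 z 113.5 Ftan(resist) 6.7 Frad -2.4 Fz 2.6 w 21.9 M [ 0.91 -1.11  0.01] j [-0.6   0.57  1.85  0.01  0.72 -1.65]
[0.0005, -0.0009, -0.0012]
[0.0005, -0.0018, -0.0024]
[0.0004, -0.0028, -0.0035]
[0.0004, -0.0037, -0.0047]
[0.0004, -0.0046, -0.0059]
[0.0004, -0.0055, -0.0072]
[0.0004, -0.0063, -0.0084]
[0.0004, -0.0072, -0.0096]
```

Emit:
apply_moves([
  [0.85,0.0004,-0.0009,-0.0012,0],
  [0.85,0.0004,-0.0018,-0.0024,0],
  [0.85,0.0004,-0.0028,-0.0035,0],
  [0.85,0.0004,-0.0037,-0.0047,0],
  [0.85,0.0004,-0.0046,-0.0059,0],
  [0.85,0.0004,-0.0055,-0.0072,0],
  [0.85,0.0004,-0.0063,-0.0084,0],
])

```text
time: 15.25
tcp_pos: [0.4905, -0.2593, 0.1136]
tool_rot: [0.687, 0.184, 0.679, -0.182]
ft_force: [7.2, 3.8, 3.5]
width: 0.0216
```

```bash
python3 -c "
from h import *
wind(1.5,4)"
```

```text
t 15.25 phi -85.25 wound rad 0.971 r 75.07 z 113.6 Ftan(resist) 7.5 Frad -3.2 Fz 3.5 w 21.6 M [ 0.84 -1.43 -0.  ] j [-0.61  0.56  1.87  0.01  0.7  -1.66]
[0.0005, -0.0006, -0.0014]
[0.0005, -0.0014, -0.0027]
[0.0005, -0.0022, -0.0039]
[0.0005, -0.003, -0.0052]
```

Emit:
apply_moves([
  [0.85,0.0003,-0.0006,-0.0014,0],
  [0.85,0.0003,-0.0014,-0.0027,0],
  [0.85,0.0003,-0.0022,-0.0039,0],
  [0.85,0.0003,-0.003,-0.0052,0],
])

```text
time: 15.65
tcp_pos: [0.4857, -0.2595, 0.1136]
tool_rot: [0.688, 0.184, 0.678, -0.183]
ft_force: [8.4, 3.1, 2.9]
width: 0.0219
```

```bash
python3 -c "
from h import *
wind(1.5,4,r=.0745)"
```

```text
t 15.65 phi -88.95 wound rad 1.036 r 75.06 z 113.6 Ftan(resist) 8.4 Frad -2.9 Fz 2.9 w 21.9 M [ 0.81 -1.46  0.02] j [-0.61  0.56  1.88  0.01  0.7  -1.67]
[0.0006, -0.0003, -0.0016]
[0.0006, -0.001, -0.0029]
[0.0006, -0.0017, -0.0042]
[0.0006, -0.0024, -0.0056]
```

Emit:
apply_moves([
  [0.85,0.0003,-0.0003,-0.0016,0],
  [0.85,0.0003,-0.001,-0.0029,0],
  [0.85,0.0003,-0.0017,-0.0042,0],
])

```text
time: 15.95
tcp_pos: [0.4825, -0.2595, 0.1138]
tool_rot: [0.689, 0.184, 0.677, -0.183]
ft_force: [7.2, 2.0, 1.8]
width: 0.0216
```

```bash
python3 -c "
from h import *
wind(1.5,4,r=.0745)"
```

```text
t 15.95 phi -91.38 wound rad 1.078 r 74.99 z 113.8 Ftan(resist) 7.2 Frad -2.2 Fz 1.8 w 21.6 M [ 0.41 -1.36  0.06] j [-0.62  0.55  1.89  0.01  0.69 -1.67]
[0.0008, -0.0003, -0.0016]
[0.0007, -0.001, -0.0029]
[0.0007, -0.0016, -0.0043]
[0.0007, -0.0022, -0.0056]
```

Emit:
apply_moves([
  [0.85,0.0005,-0.0003,-0.0016,0],
  [0.85,0.0005,-0.001,-0.0029,0],
  [0.85,0.0005,-0.0016,-0.0043,0],
])

```text
time: 16.25
tcp_pos: [0.4794, -0.2593, 0.1138]
tool_rot: [0.69, 0.184, 0.675, -0.183]
ft_force: [8.3, 0.7, 2.9]
width: 0.0216
```

```bash
python3 -c "
from h import *
wind(1.5,4,r=.0745)"
```

```text
t 16.25 phi -93.76 wound rad 1.12 r 75.0 z 113.8 Ftan(resist) 8.3 Frad -1.2 Fz 2.9 w 21.6 M [ 0.31 -1.36  0.02] j [-0.62  0.55  1.9   0.01  0.68 -1.68]
[0.0008, -0.0002, -0.0016]
[0.0008, -0.0008, -0.003]
[0.0007, -0.0014, -0.0043]
[0.0007, -0.002, -0.0057]
```

Emit:
apply_moves([
  [0.85,0.0005,-0.0002,-0.0016,0],
  [0.85,0.0005,-0.0008,-0.003,0],
  [0.85,0.0005,-0.0014,-0.0043,0],
  [0.85,0.0005,-0.002,-0.0057,0],
])

```text
time: 16.65
tcp_pos: [0.4749, -0.259, 0.1139]
tool_rot: [0.692, 0.184, 0.674, -0.184]
ft_force: [8.6, -0.0, 2.9]
width: 0.0217
```

```bash
python3 -c "
from h import *
wind(1.5,4,r=.0745)
p=np.mean([snap('top')[0].astype(float) for _ in range(3)],0)
save('g13.png',cv2.resize(p[185:225,365:405].astype(np.uint8),(600,600),interpolation=2))"
```

```text
t 16.65 phi -97.18 wound rad 1.179 r 75.1 z 113.9 Ftan(resist) 8.5 Frad -1.0 Fz 2.9 w 21.7 M [ 0.31 -1.46  0.06] j [-0.63  0.54  1.91  0.01  0.67 -1.68]
[0.0008, -0.0, -0.0016]
[0.0008, -0.0006, -0.003]
[0.0007, -0.0011, -0.0044]
[0.0007, -0.0016, -0.0059]
```

View pics/g13.png

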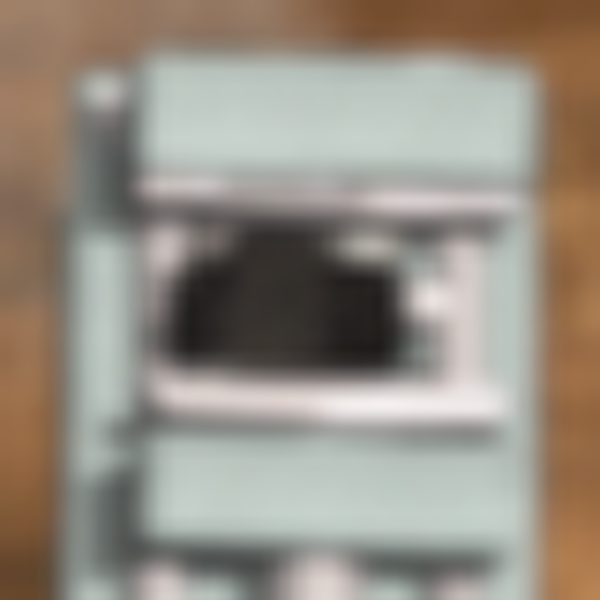

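Emit:
apply_moves([
  [0.85,0.0005,0,-0.0016,0],
  [0.85,0.0005,-0.0006,-0.003,0],
  [0.85,0.0005,-0.0011,-0.0044,0],
])

```text
time: 17.1
tcp_pos: [0.4719, -0.2586, 0.1139]
tool_rot: [0.693, 0.183, 0.672, -0.184]
ft_force: [8.8, 0.1, 2.8]
width: 0.0219
```

```bash
python3 -c "
from h import *
wind(1.5,4,r=.0745)"
```

```text
t 17.1 phi -99.48 wound rad 1.22 r 75.1 z 113.9 Ftan(resist) 8.7 Frad -1.6 Fz 2.8 w 21.9 M [ 0.2  -1.43 -0.03] j [-0.63  0.54  1.92  0.02  0.66 -1.69]
[0.0009, 0.0, -0.0016]
[0.0008, -0.0004, -0.0031]
[0.0008, -0.0009, -0.0045]
[0.0007, -0.0013, -0.0059]
```

Emit:
apply_moves([
  [0.85,0.0006,0,-0.0016,0],
  [0.85,0.0006,-0.0004,-0.0031,0],
  [0.85,0.0006,-0.0009,-0.0045,0],
])

```text
time: 17.4
tcp_pos: [0.4693, -0.2581, 0.1139]
tool_rot: [0.695, 0.183, 0.67, -0.185]
ft_force: [8.8, 0.2, 2.8]
width: 0.0218
```

```bash
python3 -c "
from h import *
wind(1.5,4,r=.0745)"
```

```text
t 17.4 phi -101.51 wound rad 1.255 r 75.12 z 113.9 Ftan(resist) 8.6 Frad -1.9 Fz 2.8 w 21.8 M [ 0.19 -1.49  0.05] j [-0.63  0.53  1.93  0.02  0.65 -1.69]
[0.0009, 0.0001, -0.0017]
[0.0008, -0.0003, -0.0031]
[0.0008, -0.0007, -0.0045]
[0.0007, -0.0011, -0.006]
```

Emit:
apply_moves([
  [0.85,0.0006,0,-0.0017,0],
  [0.85,0.0006,-0.0003,-0.0031,0],
  [0.85,0.0006,-0.0007,-0.0045,0],
  [0.85,0.0006,-0.0011,-0.006,0],
])

```text
time: 17.8
tcp_pos: [0.4654, -0.2572, 0.114]
tool_rot: [0.697, 0.182, 0.668, -0.185]
ft_force: [9.0, -1.8, 3.3]
width: 0.022
```

```bash
python3 -c "
from h import *
wind(1.5,4,r=.0745)
s,R=st();print(R.round(3))"
```

```text
t 17.8 phi -104.57 wound rad 1.309 r 75.14 z 114.0 Ftan(resist) 9.1 Frad -0.5 Fz 3.3 w 22.0 M [ 0.01 -1.48  0.06] j [-0.63  0.53  1.94  0.02  0.63 -1.69]
[0.0009, 0.0002, -0.0017]
[0.0009, -0.0001, -0.0031]
[0.0008, -0.0005, -0.0046]
[0.0007, -0.0008, -0.006]
[[ 0.038  0.502  0.864]
 [-0.014  0.865 -0.502]
 [-0.999  0.006  0.04 ]]
```

Emit:
apply_moves([
  [0.85,0,0,0,6],
  [0.85,0,0,0,13],
  [0.85,0,0,0,20],
  [0.85,0,0,0,27],
  [0.85,0,0,0,34],
  [0.85,0,0,0,39],
])

```text
time: 18.4
tcp_pos: [0.466, -0.2569, 0.1139]
tool_rot: [0.595, 0.406, 0.567, -0.399]
ft_force: [8.4, 5.4, -1.7]
width: 0.0218
```

```bash
python3 -c "
from h import *
wind(1.5,4,r=.0745)
s,R=st();print(R.round(3))"
```

```text
t 18.4 phi -104.21 wound rad 1.302 r 74.73 z 113.9 Ftan(resist) 6.8 Frad -7.3 Fz -1.7 w 21.8 M [ 1.06 -1.04  0.07] j [-0.63  0.53  1.94  0.02  0.63 -1.01]
[0.0008, -0.0011, -0.0011]
[0.0007, -0.0023, -0.002]
[0.0007, -0.0035, -0.0029]
[0.0006, -0.0047, -0.0038]
[[ 0.039  0.936  0.351]
 [-0.014  0.351 -0.936]
 [-0.999  0.031  0.027]]
```

Emit:
apply_moves([
  [0.85,0,0,0,7],
  [0.85,0,0,0,14],
  [0.85,0,0,0,21],
  [0.85,0,0,0,28],
  [0.85,0,0,0,34],
  [0.85,0,0,0,34],
], squeeze=80)

```text
time: 19.0
tcp_pos: [0.4665, -0.2568, 0.114]
tool_rot: [0.449, 0.564, 0.424, -0.548]
ft_force: [7.0, 4.3, 2.7]
width: 0.021
```

```bash
python3 -c "
from h import *
wind(1.5,4,r=.0745)
s,R=st();print(R.round(3))"
```

```text
t 19.0 phi -103.83 wound rad 1.296 r 74.43 z 114.0 Ftan(resist) 5.8 Frad -5.8 Fz 2.7 w 21.0 M [ 1.   -0.69  0.03] j [-0.63  0.53  1.94  0.02  0.63 -0.41]
[0.0009, -0.0015, 0.0]
[0.0008, -0.003, -0.0]
[0.0008, -0.0045, -0.0001]
[0.0007, -0.006, -0.0002]
[[ 0.04   0.971 -0.236]
 [-0.014 -0.236 -0.972]
 [-0.999  0.042  0.004]]
```

Emit:
apply_moves([
  [0.85,0.0003,-0.0015,-0.0003,0],
  [0.85,0.0003,-0.003,-0.0005,0],
  [0.85,0.0003,-0.0045,-0.0005,0],
])

```text
time: 19.3
tcp_pos: [0.4641, -0.2561, 0.1142]
tool_rot: [0.451, 0.564, 0.423, -0.547]
ft_force: [11.8, 2.6, 1.7]
width: 0.0209
```

```bash
cat >> h.py <<'E'
_w=wind
def wind(*a,**k):
    _w(*a,**k); s,R=st(); print('tilt',R[:2,0].round(3))
E
python3 -c "
from h import *
wind(1.5,4,r=.0745)"
```

```text
t 19.3 phi -105.76 wound rad 1.329 r 74.37 z 114.2 Ftan(resist) 10.7 Frad -5.7 Fz 1.7 w 20.9 M [ 0.35 -1.62  0.03] j [-0.63  0.52  1.95  0.02  0.62 -0.41]
[0.0011, -0.0016, 0.0]
[0.0011, -0.0031, -0.0001]
[0.001, -0.0045, -0.0002]
[0.0009, -0.006, -0.0003]
tilt [ 0.044 -0.016]
```

Emit:
apply_moves([
  [0.85,0.0005,-0.0015,0,0],
  [0.85,0.0005,-0.003,0,0],
])

```text
time: 19.5
tcp_pos: [0.4629, -0.2559, 0.1141]
tool_rot: [0.452, 0.565, 0.421, -0.546]
ft_force: [13.6, 3.9, 2.3]
width: 0.0203
```

```bash
python3 -c "
from h import *
wind(1.5,4,r=.0745)"
```

```text
t 19.5 phi -106.65 wound rad 1.345 r 74.52 z 114.1 Ftan(resist) 11.9 Frad -7.6 Fz 2.3 w 20.3 M [ 0.89 -1.92  0.14] j [-0.64  0.52  1.95  0.02  0.61 -0.42]
[0.001, -0.0016, -0.0001]
[0.0009, -0.003, -0.0002]
[0.0009, -0.0045, -0.0004]
[0.0008, -0.006, -0.0006]
tilt [ 0.048 -0.018]
```

Emit:
apply_moves([
  [0.85,0.0005,-0.0015,-0.0004,0],
  [0.85,0.0005,-0.003,-0.0006,0],
  [0.85,0.0005,-0.004,-0.0008,0],
])

```text
time: 19.8
tcp_pos: [0.4612, -0.2552, 0.1142]
tool_rot: [0.454, 0.566, 0.419, -0.546]
ft_force: [11.8, 0.3, 2.9]
width: 0.0207
```

```bash
python3 -c "
from h import *
wind(1.5,4,r=.0740)"
```

```text
t 19.8 phi -108.07 wound rad 1.37 r 74.39 z 114.2 Ftan(resist) 11.1 Frad -4.0 Fz 2.9 w 20.7 M [ 0.18 -1.54  0.04] j [-0.64  0.52  1.96  0.03  0.61 -0.42]
[0.0011, -0.0015, -0.0005]
[0.0011, -0.003, -0.0007]
[0.001, -0.0045, -0.0009]
[0.0009, -0.006, -0.0011]
tilt [ 0.053 -0.021]
```

Emit:
apply_moves([
  [0.85,0.0005,-0.0015,-0.0004,0],
  [0.85,0.0005,-0.003,-0.0006,0],
  [0.85,0.0005,-0.0045,-0.0008,0],
  [0.85,0.0005,-0.0055,-0.001,0],
])

```text
time: 20.2
tcp_pos: [0.4582, -0.2541, 0.1143]
tool_rot: [0.456, 0.567, 0.417, -0.545]
ft_force: [11.7, -1.3, 3.1]
width: 0.0208
```

```bash
python3 -c "
from h import *
wind(1.5,4,r=.0740)"
```

```text
t 20.2 phi -110.55 wound rad 1.413 r 74.38 z 114.3 Ftan(resist) 11.4 Frad -2.9 Fz 3.1 w 20.8 M [ 0.05 -1.58  0.04] j [-0.64  0.51  1.97  0.03  0.59 -0.42]
[0.0012, -0.0015, -0.0006]
[0.0011, -0.003, -0.0008]
[0.001, -0.0045, -0.0011]
[0.0009, -0.0059, -0.0013]
tilt [ 0.058 -0.024]
```

```bash
python3 -c "
from h import *
p=np.mean([snap('top')[0].astype(float) for _ in range(4)],0)
q=np.mean([snap('side')[0].astype(float) for _ in range(4)],0)
np.save('p14.npy',p);np.save('q14.npy',q)
save('g14.png',np.hstack([cv2.resize(p[185:225,365:405].astype(np.uint8),(400,400),interpolation=2),cv2.resize(q[175:205,332:362].astype(np.uint8),(400,400),interpolation=2)]))
wind(1.5,1)
np.set_printoptions(linewidth=200)
print(p.mean(2)[196:216,376:394].round().astype(int))"
```

```text
t 20.6 phi -110.6 wound rad 1.414 r 74.38 z 114.2 Ftan(resist) 11.3 Frad -3.1 Fz 2.6 w 20.8 M [ 0.16 -1.45  0.09] j [-0.64  0.51  1.97  0.03  0.59 -0.42]
[0.0011, -0.0016, 0.0002]
tilt [ 0.058 -0.024]
[[177 181 184 180 172 171 171 171 172 173 175 172 169 170 171 171 171 173]
 [189 190 193 184 169 164 165 164 165 169 171 164 158 166 175 177 176 173]
 [130 130 135 136 134 137 141 146 150 154 159 161 168 184 201 206 207 206]
 [114 109 117 117  97  86  87  90  94  98 106 118 129 136 142 140 139 139]
 [157 135 139 135  93  58  51  51  53  58  76 104 124 128 124 110  94  94]
 [165 113  91  86  65  49  48  48  49  51  64  86 112 129 137 130 121 128]
 [137  78  44  44  46  50  51  49  48  48  47  53  65  78  88 108 144 167]
 [ 97  51  38  41  47  51  50  47  46  47  43  38  38  39  46  91 164 207]
 [ 76  38  36  42  48  50  49  47  47  48  44  38  34  34  41  93 177 225]
 [ 65  35  35  43  49  51  50  48  48  47  42  36  34  34  37  78 148 194]
 [ 58  34  34  42  49  52  52  53  51  49  43  35  32  33  35  60 110 145]
 [ 60  36  37  46  52  54  55  56  55  51  43  34  32  32  34  67 120 148]
 [ 84  68  70  75  78  78  79  78  76  69  57  52  53  55  52  78 126 150]
 [153 154 156 158 158 155 153 153 152 140 122 117 124 125 116 126 144 153]
 [222 230 230 229 229 228 226 226 225 217 198 192 200 200 190 194 200 194]
 [220 228 228 226 226 225 224 224 223 221 214 210 211 210 207 208 209 207]
 [160 164 161 157 155 152 151 149 148 148 147 143 142 140 139 139 143 149]
 [165 164 158 152 149 147 145 144 143 141 139 135 132 130 129 129 131 133]
 [183 185 185 182 181 180 181 182 182 181 180 178 178 177 176 175 175 174]
 [188 193 193 192 191 191 192 192 192 193 192 191 191 190 189 189 188 189]]
```

View pics/g14.png

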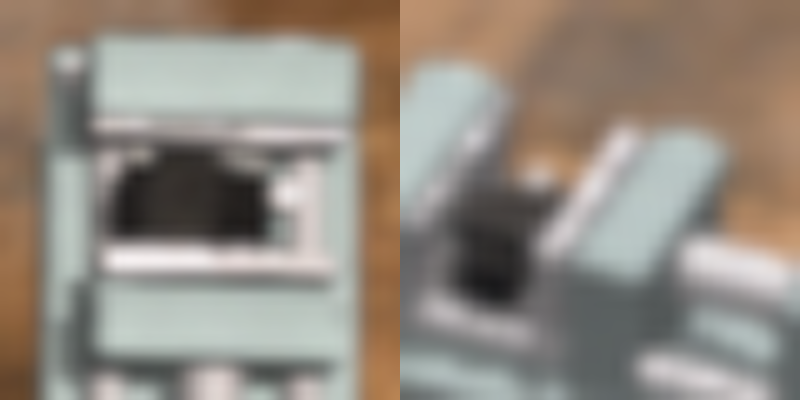

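```bash
python3 -c "
from h import *
g=np.load('p14.npy').mean(2)[:,381:386].mean(1); g0=np.load('topA.npy').mean(2)[:,381:386].mean(1)
print(g[194:214].round().astype(int)); print(g0[194:216].round().astype(int))
def edge(g,a,b,lv):
    for i in range(a,b):
        if (g[i]-lv)*(g[i+1]-lv)<=0: return i+(lv-g[i])/(g[i+1]-g[i])
e1=edge(g,197,202,100);e2=edge(g,206,212,135);e20=edge(g0,206,216,135);e10=edge(g0,196,203,100)
print(e1,e2,e10,e20)
for z in (.036,.046,.05,.055,.058): print(z,plane('top',[[383,e1],[383,e2],[383,e20]],z)[:,0])
a=np.radians(-1.3); c=np.array([.4843,-.1845]); print('fixed face x',c+136e-3*np.array([np.cos(a),np.sin(a)]), proj('top',[[c[0]+.136,-.1876,z] for z in (.012,.036,.058)]))
"
```

```text
[203 195 172 165 145  91  54  49  49  48  48  49  51  54  76 151 224 223
 150 144]
[191 184 161 156 137  88  53  46  45  45  44  45  46  49  49  45  40  54
 103 173 209 181]
198.83125190374656 208.78925161003775 198.76447876447875 212.45639955034528
0.036 [0.62122484 0.59270826 0.58226553]
0.046 [0.61926298 0.5909661  0.58060383]
0.05 [0.61847823 0.59026924 0.57993915]
0.055 [0.6174973  0.58939816 0.5791083 ]
0.058 [0.61690874 0.58887551 0.57860979]
fixed face x [ 0.62026499 -0.18758548] [[384.85813333 200.7678406 ]
 [385.85901122 199.17075307]
 [386.80821304 197.6559738 ]]
```

Emit:
apply_moves([
  [0.85,0.0006,-0.0015,-0.0004,0],
  [0.85,0.0006,-0.003,-0.0006,0],
  [0.85,0.0006,-0.0045,-0.0009,0],
  [0.85,0.0006,-0.0055,-0.0011,0],
], squeeze=50)

```text
time: 21.0
tcp_pos: [0.4552, -0.253, 0.1142]
tool_rot: [0.458, 0.567, 0.415, -0.544]
ft_force: [13.1, -2.2, 3.0]
width: 0.0206
```

```bash
python3 -c "
from h import *
wind(1.5,4,r=.0740)"
```

```text
t 21.0 phi -113.0 wound rad 1.456 r 74.46 z 114.2 Ftan(resist) 12.9 Frad -3.1 Fz 3.0 w 20.6 M [ 0.06 -1.65  0.05] j [-0.64  0.51  1.98  0.03  0.58 -0.43]
[0.0011, -0.0015, -0.0007]
[0.001, -0.003, -0.001]
[0.0009, -0.0044, -0.0013]
[0.0008, -0.0059, -0.0017]
tilt [ 0.063 -0.028]
```

Emit:
apply_moves([
  [0.85,0.0006,-0.0015,-0.0004,0],
  [0.85,0.0006,-0.003,-0.0007,0],
  [0.85,0.0006,-0.0045,-0.001,0],
])

```text
time: 21.3
tcp_pos: [0.4534, -0.2523, 0.1142]
tool_rot: [0.46, 0.568, 0.413, -0.544]
ft_force: [13.4, -0.1, 2.8]
width: 0.0204
```

```bash
python3 -c "
from h import *
wind(1.5,4,r=.0740)"
```

```text
t 21.3 phi -114.5 wound rad 1.482 r 74.54 z 114.2 Ftan(resist) 12.3 Frad -5.4 Fz 2.8 w 20.4 M [ 0.14 -1.71  0.1 ] j [-0.64  0.51  1.99  0.03  0.57 -0.43]
[0.0011, -0.0015, -0.0008]
[0.001, -0.0029, -0.0012]
[0.0009, -0.0044, -0.0015]
[0.0008, -0.0058, -0.0019]
tilt [ 0.068 -0.031]
```

Emit:
apply_moves([
  [0.85,0.0006,-0.0015,-0.0004,0],
  [0.85,0.0006,-0.003,-0.0009,0],
  [0.85,0.0006,-0.0045,-0.0015,0],
  [0.85,0.0006,-0.0055,-0.0018,0],
])

```text
time: 21.7
tcp_pos: [0.4508, -0.251, 0.1143]
tool_rot: [0.462, 0.569, 0.41, -0.543]
ft_force: [11.8, -4.3, 3.8]
width: 0.0207
```

```bash
python3 -c "
from h import *
wind(1.5,4,r=.0740)"
```

```text
t 21.7 phi -116.71 wound rad 1.52 r 74.45 z 114.3 Ftan(resist) 12.5 Frad -1.5 Fz 3.8 w 20.7 M [-0.42 -1.49  0.05] j [-0.64  0.5   2.    0.03  0.56 -0.43]
[0.0012, -0.0015, -0.0008]
[0.001, -0.0029, -0.0012]
[0.0009, -0.0043, -0.0016]
[0.0008, -0.0058, -0.002]
tilt [ 0.074 -0.035]
```

```bash
python3 -c "
from h import *
p=np.mean([snap('top')[0].astype(float) for _ in range(6)],0);np.save('p15.npy',p)
g=p.mean(2)[:,381:386].mean(1)
print(g[194:214].round().astype(int))
lv=135
for i in range(206,212):
    if (g[i]-lv)*(g[i+1]-lv)<=0: e=i+(lv-g[i])/(g[i+1]-g[i]); print(e,plane('top',[[383,e]],.055)[:,0])
wind(1.5,8,r=.0740)
"
```

```text
[202 195 171 165 145  89  53  49  49  48  48  50  52  55  77 154 226 223
 163 168]
208.75463561880122 [0.58949544]
t 22.0 phi -116.79 wound rad 1.522 r 74.48 z 114.3 Ftan(resist) 11.2 Frad -2.0 Fz 3.9 w 20.8 M [-0.34 -1.37  0.05] j [-0.64  0.5   2.    0.03  0.56 -0.43]
[0.0011, -0.0014, -0.0008]
[0.001, -0.0029, -0.0012]
[0.0009, -0.0043, -0.0016]
[0.0008, -0.0058, -0.0021]
[0.0007, -0.0072, -0.0025]
[0.0005, -0.0086, -0.003]
[0.0004, -0.01, -0.0036]
[0.0003, -0.0114, -0.0041]
tilt [ 0.074 -0.035]
```

```bash
python3 -c "
from h import *
q=np.mean([snap('side')[0].astype(float) for _ in range(3)],0)
save('g15.png',cv2.resize(q[130:215,330:420].astype(np.uint8),(720,600),interpolation=2))
a=np.load('p14.npy').mean(2);b=np.load('p15.npy').mean(2)
# vertical shift of jaw region rows 206..218
sh,_=cv2.phaseCorrelate(a[206:226,374:392],b[206:226,374:392],cv2.createHanningWindow((18,20),cv2.CV_64F));print(sh)
print(a[206:228,378:386].mean(1).round());print(b[206:228,378:386].mean(1).round())
"
```

```text
(-0.08578293094065792, 0.10910606761796338)
[  0.   8.  22.  65. 125. 148. 114. 121. 158. 172. 174. 172. 164. 142.
  98.  57.  48.  40.  23.   0. 161. 161.]
[  0.   8.  22.  65. 122. 140. 118. 138. 162. 172. 175. 172. 163. 137.
  86.  54.  50.  41.  23.   0. 161. 160.]
```

View pics/g15.png

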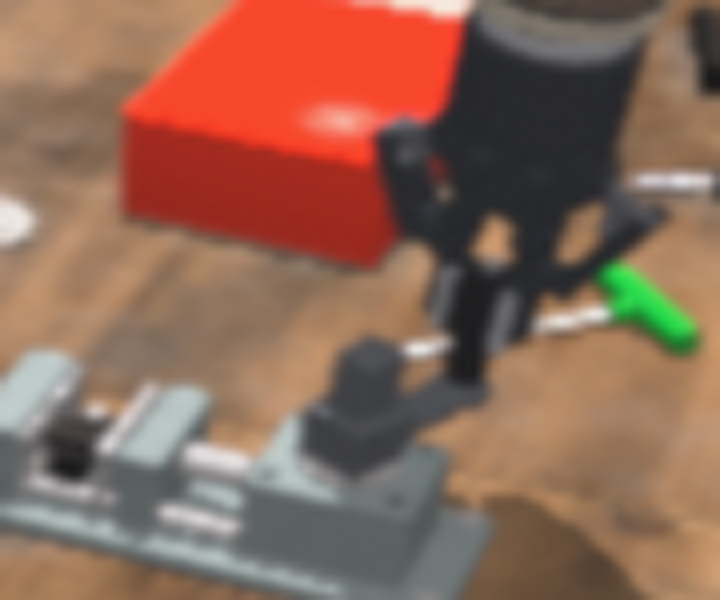

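Emit:
apply_moves([
  [0.85,0.0006,-0.0014,-0.0006,0],
  [0.85,0.0006,-0.0029,-0.0012,0],
  [0.85,0.0006,-0.0043,-0.0016,0],
  [0.85,0.0006,-0.0052,-0.0019,0],
])

```text
time: 22.55
tcp_pos: [0.4486, -0.2498, 0.1143]
tool_rot: [0.465, 0.569, 0.408, -0.542]
ft_force: [11.7, -6.0, 4.3]
width: 0.0205
```

```bash
python3 -c "
from h import *
wind(1.5,4,r=.0740)"
```

```text
t 22.55 phi -118.67 wound rad 1.555 r 74.48 z 114.3 Ftan(resist) 13.1 Frad -0.3 Fz 4.3 w 20.5 M [-0.64 -1.39  0.03] j [-0.64  0.5   2.01  0.03  0.54 -0.43]
[0.0012, -0.0014, -0.0009]
[0.0011, -0.0029, -0.0013]
[0.0009, -0.0043, -0.0018]
[0.0008, -0.0057, -0.0023]
tilt [ 0.08 -0.04]
```

Emit:
apply_moves([
  [0.85,0.0008,-0.0014,-0.0007,0],
  [0.85,0.0008,-0.0029,-0.0013,0],
  [0.85,0.0008,-0.0043,-0.0018,0],
  [0.85,0.0007,-0.0057,-0.0023,0],
  [0.85,0.0006,-0.0066,-0.0026,0],
])

```text
time: 23.05
tcp_pos: [0.4453, -0.248, 0.1144]
tool_rot: [0.467, 0.57, 0.405, -0.541]
ft_force: [11.0, -6.7, 4.2]
width: 0.0211
```

```bash
python3 -c "
from h import *
wind(1.5,4,r=.0740)"
```

```text
t 23.05 phi -121.57 wound rad 1.605 r 74.49 z 114.4 Ftan(resist) 12.9 Frad -0.1 Fz 4.2 w 21.1 M [-0.91 -1.3   0.04] j [-0.65  0.49  2.03  0.03  0.53 -0.43]
[0.0012, -0.0014, -0.001]
[0.0011, -0.0028, -0.0015]
[0.0009, -0.0042, -0.002]
[0.0008, -0.0056, -0.0026]
tilt [ 0.086 -0.045]
```

```bash
python3 -c "
from h import *
p=np.mean([snap('top')[0].astype(float) for _ in range(6)],0);np.save('p16.npy',p)
for f in ('topA','p14','p15','p16'):
    P=np.load(f+'.npy').mean(2); print(f,P[205:228,376:384].mean(1).round().astype(int))
save('g16.png',np.hstack([cv2.resize(np.load(f+'.npy')[185:230,365:405].astype(np.uint8),(390,440),interpolation=2) for f in ('p14','p16')]))
"
```

```text
topA [ 44  44  44  52  76  99 106 133 181 204 164 128 159 177 181 184 186 185
 165 111  89 119 147]
p14 [ 47  47  50  76 155 227 225 156 153 182 192 195 198 199 188 143  93  99
 135 159 165 165 164]
p15 [ 47  47  50  77 150 214 196 148 168 187 192 195 198 198 180 123  90 112
 144 161 165 165 164]
p16 [ 47  47  55  92 162 205 162 134 170 188 192 195 198 194 169 109  92 127
 157 164 164 164 164]
```

View pics/g16.png

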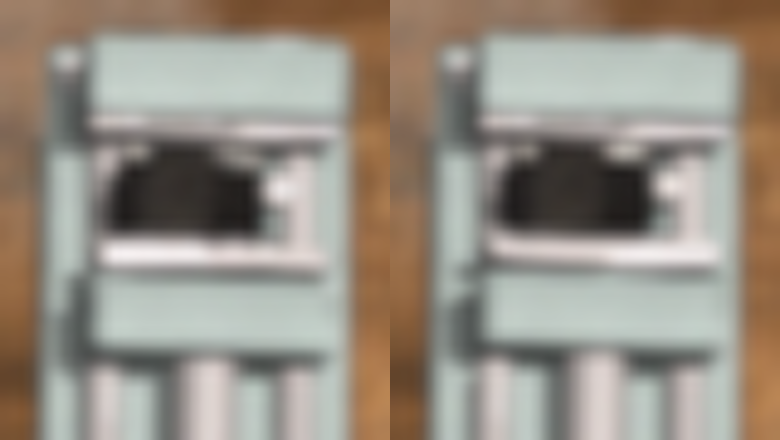

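Emit:
apply_moves([
  [0.85,0.0008,-0.0014,-0.0007,0],
  [0.85,0.0008,-0.0028,-0.0013,0],
  [0.85,0.0008,-0.0042,-0.0018,0],
  [0.85,0.0007,-0.0056,-0.0023,0],
  [0.85,0.0006,-0.0063,-0.0026,0],
])

```text
time: 23.85
tcp_pos: [0.4422, -0.2461, 0.1143]
tool_rot: [0.47, 0.57, 0.402, -0.541]
ft_force: [11.1, -6.8, 3.7]
width: 0.0207
```

```bash
python3 -c "
from h import *
wind(1.5,4,r=.0740)"
```

```text
t 23.85 phi -124.32 wound rad 1.653 r 74.6 z 114.3 Ftan(resist) 13.0 Frad -0.7 Fz 3.7 w 20.7 M [-0.98 -1.2   0.01] j [-0.65  0.49  2.04  0.03  0.51 -0.43]
[0.0012, -0.0013, -0.0011]
[0.001, -0.0027, -0.0017]
[0.0008, -0.0041, -0.0023]
[0.0007, -0.0054, -0.0029]
tilt [ 0.092 -0.049]
```

Emit:
apply_moves([
  [0.85,0,0,0,-8],
  [0.85,0,0,0,-16],
  [0.85,0,0,0,-24],
  [0.85,0,0,0,-32],
  [0.85,0,0,0,-40],
  [0.85,0,0,0,-48],
  [0.85,0,0,0,-56],
  [0.85,0,0,0,-64],
], squeeze=30)

```text
time: 24.65
tcp_pos: [0.4425, -0.2472, 0.1145]
tool_rot: [0.702, 0.232, 0.628, -0.244]
ft_force: [-0.2, -6.2, 1.8]
width: 0.0207
```

```bash
python3 -c "
from h import *
wind(1.5,5,r=.0743,z=.114)
go([0,0,0])"
```

```text
t 24.65 phi -123.7 wound rad 1.642 r 75.3 z 114.5 Ftan(resist) 3.3 Frad 5.3 Fz 1.8 w 20.7 M [-0.86  0.54 -0.11] j [-0.65  0.49  2.04  0.03  0.51 -1.56]
[0.0004, 0.0009, -0.0016]
[0.0002, 0.0008, -0.0031]
[0.0, 0.0007, -0.0046]
[-0.0001, 0.0006, -0.0061]
[-0.0003, 0.0006, -0.0076]
tilt [ 0.093 -0.051]
t 24.65 tcp [ 442.5 -247.2  114.5] w 20.7 F [-0.2 -6.2  1.8] M [-0.86  0.54 -0.11] j [-0.65  0.49  2.04  0.03  0.51 -1.56]
tooly yaw 50.67 tilt [ 0.093 -0.051 -0.994]
shift mm, turn [60.2, -91.5, -508.0]
```

Emit:
apply_moves([
  [0.85,0.0002,0.0005,-0.0016,0],
  [0.85,0.0002,0.0006,-0.0031,0],
  [0.85,0,0.0006,-0.0046,0],
  [0.85,0,0.0006,-0.0056,0],
])

```text
time: 25.05
tcp_pos: [0.4406, -0.2458, 0.1149]
tool_rot: [0.704, 0.231, 0.625, -0.245]
ft_force: [6.7, -14.6, 0.3]
width: 0.0206
```

```bash
python3 -c "
from h import *
wind(1.5,5,r=.0745,z=.114)"
```

```text
t 25.05 phi -125.52 wound rad 1.674 r 75.27 z 114.9 Ftan(resist) 14.0 Frad 8.0 Fz 0.3 w 20.6 M [-2.27 -0.41 -0.19] j [-0.65  0.48  2.05  0.03  0.5  -1.56]
[0.0007, 0.0007, -0.0016]
[0.0006, 0.0006, -0.0031]
[0.0004, 0.0006, -0.0046]
[0.0002, 0.0006, -0.0061]
[0.0001, 0.0006, -0.0076]
tilt [ 0.098 -0.056]
```

Emit:
apply_moves([
  [0.85,0.0003,-0.0005,-0.0016,0],
  [0.85,0.0003,-0.0006,-0.0031,0],
  [0.85,0.0003,-0.0006,-0.0046,0],
])

```text
time: 25.35
tcp_pos: [0.4389, -0.2451, 0.1148]
tool_rot: [0.706, 0.23, 0.623, -0.246]
ft_force: [13.9, -6.1, -2.6]
width: 0.0207
```

```bash
python3 -c "
from h import *
wind(1.5,5,r=.0755,z=.114)"
```

```text
t 25.35 phi -126.88 wound rad 1.698 r 75.72 z 114.8 Ftan(resist) 14.8 Frad -3.4 Fz -2.6 w 20.7 M [-0.81 -1.49  0.01] j [-0.65  0.48  2.06  0.03  0.49 -1.56]
[0.0006, 0.0002, -0.0016]
[0.0004, 0.0001, -0.0031]
[0.0002, 0.0001, -0.0046]
[0.0001, 0.0002, -0.0061]
[-0.0001, 0.0003, -0.0075]
tilt [ 0.103 -0.06 ]
```

Emit:
apply_moves([
  [0.85,0.0003,0.0001,-0.0016,0],
  [0.85,0.0003,0.0001,-0.0031,0],
  [0.85,0.0002,0.0001,-0.0046,0],
])

```text
time: 25.65
tcp_pos: [0.4379, -0.2443, 0.1149]
tool_rot: [0.709, 0.229, 0.62, -0.246]
ft_force: [12.7, -8.0, -3.8]
width: 0.0207
```

```bash
python3 -c "
from h import *
wind(1.5,5,r=.0755,z=.114)"
```

```text
t 25.65 phi -127.79 wound rad 1.714 r 75.67 z 114.9 Ftan(resist) 14.9 Frad -1.4 Fz -3.8 w 20.7 M [-1.29 -1.46 -0.01] j [-0.65  0.48  2.06  0.03  0.47 -1.56]
[0.0007, 0.0001, -0.0016]
[0.0005, 0.0001, -0.0031]
[0.0003, 0.0002, -0.0046]
[0.0001, 0.0002, -0.0061]
[-0.0001, 0.0003, -0.0076]
tilt [ 0.109 -0.065]
```

Emit:
apply_moves([
  [0.85,0.0004,0.0001,-0.0016,0],
  [0.85,0.0003,0.0001,-0.0031,0],
  [0.85,0.0002,0.0001,-0.0046,0],
  [0.85,0.0001,0.0001,-0.0055,0],
])

```text
time: 26.05
tcp_pos: [0.4365, -0.2432, 0.115]
tool_rot: [0.711, 0.228, 0.617, -0.247]
ft_force: [15.2, -8.5, -4.1]
width: 0.0204
```

```bash
python3 -c "
from h import *
wind(1.5,5,r=.0755,z=.114)
p=np.mean([snap('top')[0].astype(float) for _ in range(5)],0);np.save('p17.npy',p)
for f in ('p14','p15','p16','p17'):
    P=np.load(f+'.npy').mean(2); print(f,P[205:228,376:384].mean(1).round().astype(int))
save('g17.png',np.hstack([cv2.resize(np.load(f+'.npy')[185:230,365:405].astype(np.uint8),(390,440),interpolation=2) for f in ('p16','p17')]))
wind(1.5,5,r=.0755,z=.114)
"
```

```text
t 26.05 phi -129.12 wound rad 1.737 r 75.7 z 115.0 Ftan(resist) 17.2 Frad -3.0 Fz -4.1 w 20.4 M [-1.51 -1.46 -0.06] j [-0.65  0.47  2.07  0.03  0.46 -1.56]
[0.0008, 0.0002, -0.0016]
[0.0006, 0.0002, -0.0031]
[0.0004, 0.0003, -0.0046]
[0.0002, 0.0004, -0.0061]
[0.0, 0.0005, -0.0076]
tilt [ 0.116 -0.07 ]
p14 [ 47  47  50  76 155 227 225 156 153 182 192 195 198 199 188 143  93  99
 135 159 165 165 164]
p15 [ 47  47  50  77 150 214 196 148 168 187 192 195 198 198 180 123  90 112
 144 161 165 165 164]
p16 [ 47  47  55  92 162 205 162 134 170 188 192 195 198 194 169 109  92 127
 157 164 164 164 164]
p17 [ 47  47  62 119 188 205 140 131 175 189 192 195 197 190 157 100  94 129
 157 163 164 164 163]
t 26.3 phi -129.13 wound rad 1.737 r 75.72 z 115.0 Ftan(resist) 16.7 Frad -1.3 Fz -3.6 w 20.3 M [-1.42 -1.44 -0.09] j [-0.65  0.47  2.07  0.03  0.46 -1.56]
[0.0008, 0.0002, -0.0016]
[0.0006, 0.0002, -0.0031]
[0.0004, 0.0003, -0.0046]
[0.0002, 0.0004, -0.0061]
[0.0, 0.0005, -0.0076]
tilt [ 0.116 -0.07 ]
```

View pics/g17.png

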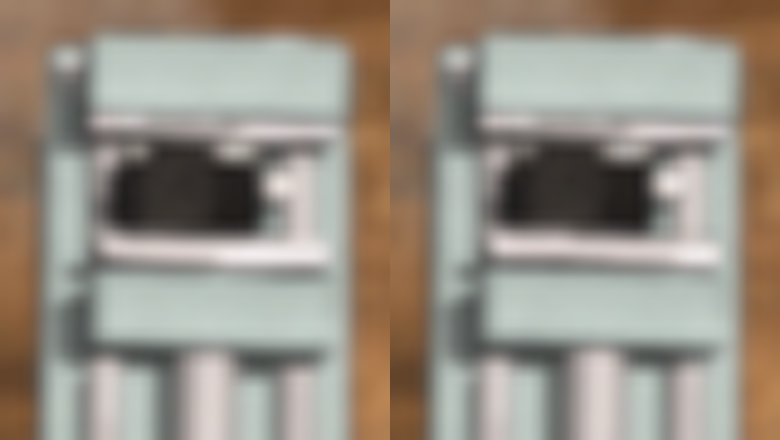

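Emit:
apply_moves([
  [0.85,0.0004,0.0001,-0.0016,0],
  [0.85,0.0004,0.0001,-0.0031,0],
  [0.85,0.0003,0.0002,-0.0046,0],
  [0.85,0.0002,0.0002,-0.0055,0],
])

```text
time: 26.7
tcp_pos: [0.4355, -0.2424, 0.1151]
tool_rot: [0.714, 0.227, 0.614, -0.248]
ft_force: [16.0, -11.3, -5.6]
width: 0.0208
```

```bash
python3 -c "
from h import *
wind(1.5,5,r=.0755,z=.114)"
```

```text
t 26.7 phi -130.15 wound rad 1.755 r 75.75 z 115.1 Ftan(resist) 19.5 Frad -1.7 Fz -5.6 w 20.8 M [-1.76 -1.55 -0.02] j [-0.65  0.47  2.08  0.03  0.44 -1.56]
[0.0009, 0.0003, -0.0016]
[0.0007, 0.0003, -0.0031]
[0.0005, 0.0004, -0.0046]
[0.0003, 0.0006, -0.0061]
[0.0001, 0.0007, -0.0076]
tilt [ 0.123 -0.076]
```

Emit:
apply_moves([
  [0.6,0,0,0,0],
  [0.5,0,0,0,0],
  [0.5,0,0,0,0],
  [0.5,0,0,0,0],
])

```text
time: 27.1
tcp_pos: [0.4351, -0.2422, 0.1149]
tool_rot: [0.714, 0.227, 0.614, -0.248]
ft_force: [-0.4, 0.1, 0.6]
width: 0.0426
```

```bash
python3 -c "
from h import *
s,R=st(); go(s['tcp_pos']+[0,0,.08])
q,_=snap('side');save('g18.png',cv2.resize(q[130:215,330:420],(720,600),interpolation=2))"
```

```text
t 27.1 tcp [ 435.1 -242.2  114.9] w 42.6 F [-0.4  0.1  0.6] M [-0.04  0.02  0.04] j [-0.65  0.47  2.08  0.03  0.44 -1.56]
tooly yaw 50.69 tilt [ 0.122 -0.076 -0.99 ]
shift mm, turn [-79.2, 1.5, 11.4]
```

View pics/g18.png

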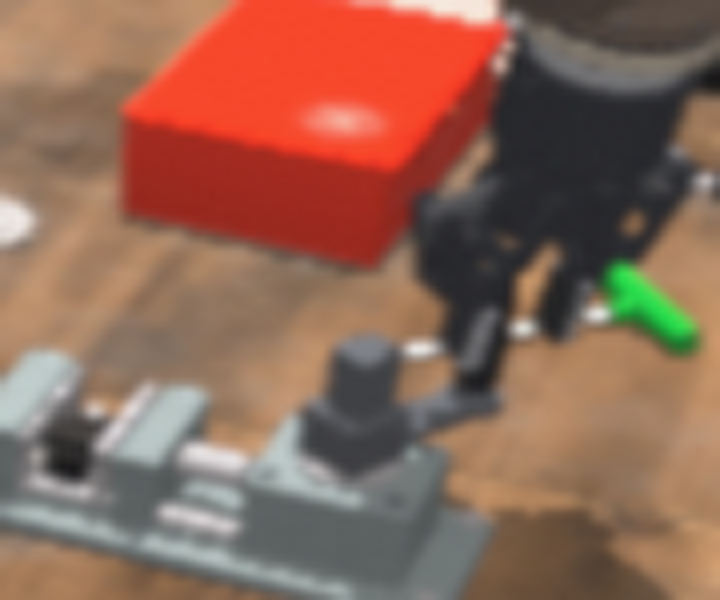

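Emit:
apply_moves([
  [0.45,-0.02,0,0.003,0],
  [0.45,-0.045,0.001,0.006,0],
  [0.45,-0.07,0.0013,0.01,0],
  [0.45,-0.0792,0.0015,0.0114,0],
  [0.45,-0.0792,0.0015,0.0114,8],
  [0.45,-0.0792,0.0015,0.0114,16],
  [0.45,-0.0792,0.0015,0.0114,24],
  [0.45,-0.0792,0.0015,0.0114,32],
])

```text
time: 27.95
tcp_pos: [0.4349, -0.2421, 0.1944]
tool_rot: [0.622, 0.417, 0.521, -0.41]
ft_force: [0.4, -0.3, -0.3]
width: 0.0471
```

Emit:
apply_moves([
  [0.45,0,0,0,8],
  [0.45,0,0,0,16],
  [0.45,0,0,0,24],
  [0.45,0,0,0,32],
  [0.45,0,0,0,40],
  [0.45,0,0,0,48],
  [0.45,0,0,0,56],
  [0.45,0,0,0,58],
])

```text
time: 28.75
tcp_pos: [0.4346, -0.2418, 0.1937]
tool_rot: [0.34, 0.667, 0.256, -0.612]
ft_force: [0.7, 0.2, 0.3]
width: 0.0473
```

```bash
python3 -c "
from h import *
go([.4843,-.1845,.19],-40)
q,_=snap('side');save('g19.png',cv2.resize(q[130:215,330:420],(720,600),interpolation=2))
p,_=snap('top');save('g19b.png',cv2.resize(p[180:280,340:440],(600,600),interpolation=2))"
```

```text
t 28.75 tcp [ 434.6 -241.8  193.7] w 47.3 F [0.7 0.2 0.3] M [0.06 0.07 0.02] j [-0.65  0.34  2.01  0.02  0.66  0.03]
tooly yaw -40.09 tilt [ 0.121 -0.074 -0.99 ]
shift mm, turn [5.4, 0.6, -75.8, np.float64(-0.09)]
```

View pics/g19.png

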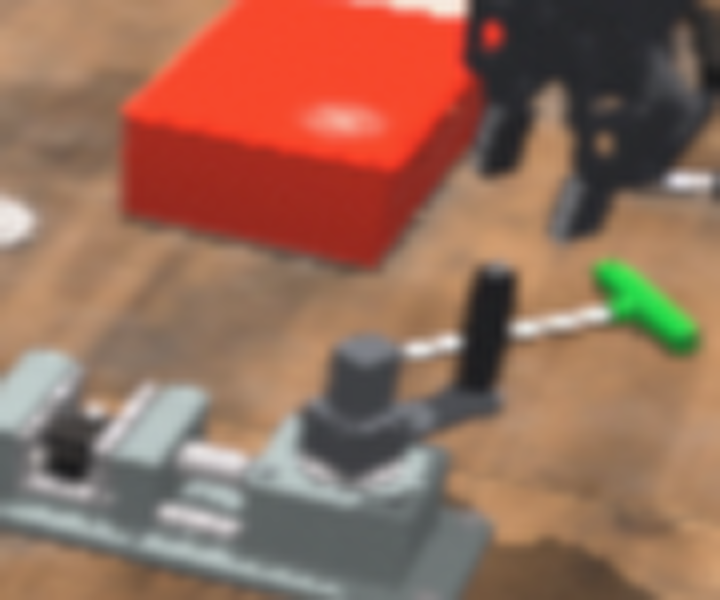

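View pics/g19b.png

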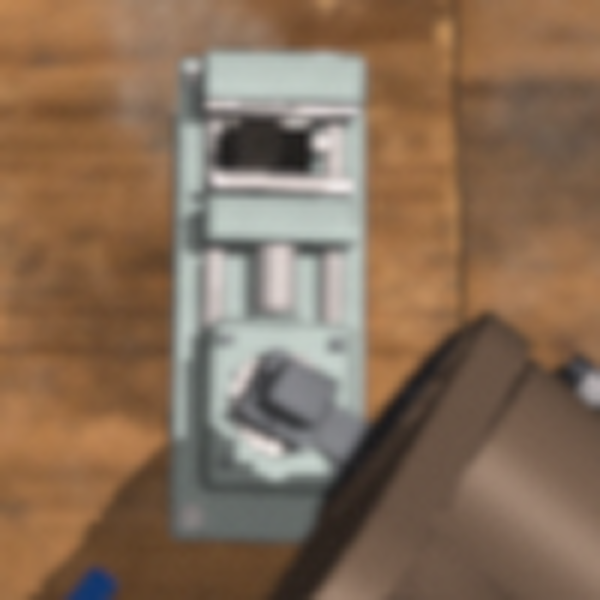

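Emit:
apply_moves([
  [0.35,0.001,0,-0.025,0],
  [0.35,0.002,0,-0.05,0],
  [0.35,0.004,0.0005,-0.07,0],
  [0.35,0.0054,0.0006,-0.0758,0],
  [0.35,0.0054,0.0006,-0.0758,0],
])

```text
time: 29.35
tcp_pos: [0.4841, -0.1838, 0.1895]
tool_rot: [0.342, 0.666, 0.258, -0.611]
ft_force: [0.3, 0.1, -0.1]
width: 0.0557
```

```bash
python3 -c "
from h import *
go([.4835,-.1840,.1115],-41)
q,_=snap('side');save('g20.png',cv2.resize(q[130:215,330:420],(720,600),interpolation=2))"
```

```text
t 29.35 tcp [ 484.1 -183.8  189.5] w 55.7 F [ 0.3  0.1 -0.1] M [0.02 0.09 0.05] j [-0.49  0.37  1.96 -0.02  0.67  0.22]
tooly yaw -39.68 tilt [ 0.12  -0.074 -0.99 ]
shift mm, turn [77.2, -11.3, 2.1, np.float64(1.32)]
```

View pics/g20.png

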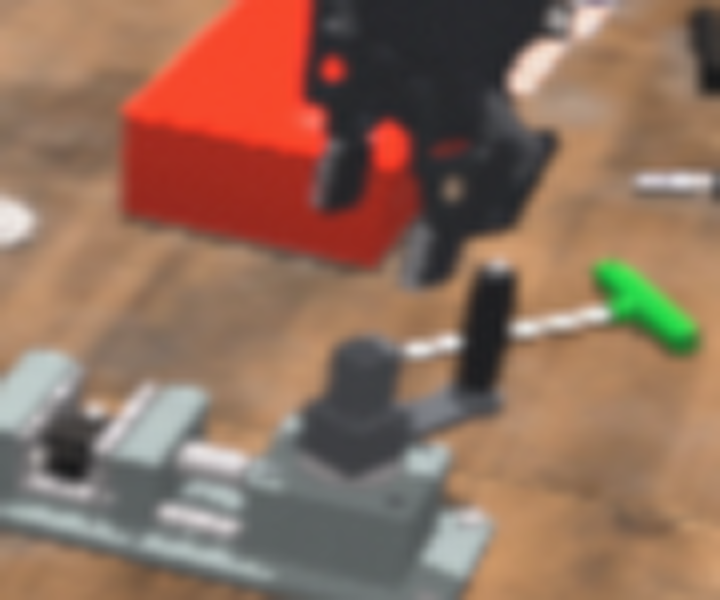

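Emit:
apply_moves([
  [0.35,0.02,-0.003,0.0005,1.3],
  [0.35,0.045,-0.0065,0.001,1.3],
  [0.35,0.065,-0.0095,0.002,1.3],
  [0.35,0.0772,-0.0113,0.0021,1.3],
  [0.35,0.0772,-0.0113,0.0021,1.3],
], squeeze=30)

```text
time: 29.9
tcp_pos: [0.482, -0.185, 0.1102]
tool_rot: [0.333, 0.669, 0.252, -0.615]
ft_force: [-0.0, 0.0, 0.7]
width: 0.0557
```

```bash
python3 -c "
from h import *
go([.4835,-.1840,.1115],-41)
q,_=snap('side');save('g21.png',cv2.resize(q[130:215,330:420],(720,600),interpolation=2))"
```

```text
t 29.9 tcp [ 482.  -185.   110.2] w 55.7 F [-0.   0.   0.7] M [0.05 0.04 0.07] j [-0.49  0.5   2.04 -0.02  0.47  0.24]
tooly yaw -41.08 tilt [ 0.117 -0.073 -0.99 ]
shift mm, turn [-1.2, 0.7, -1.8, np.float64(-0.08)]
```

View pics/g21.png

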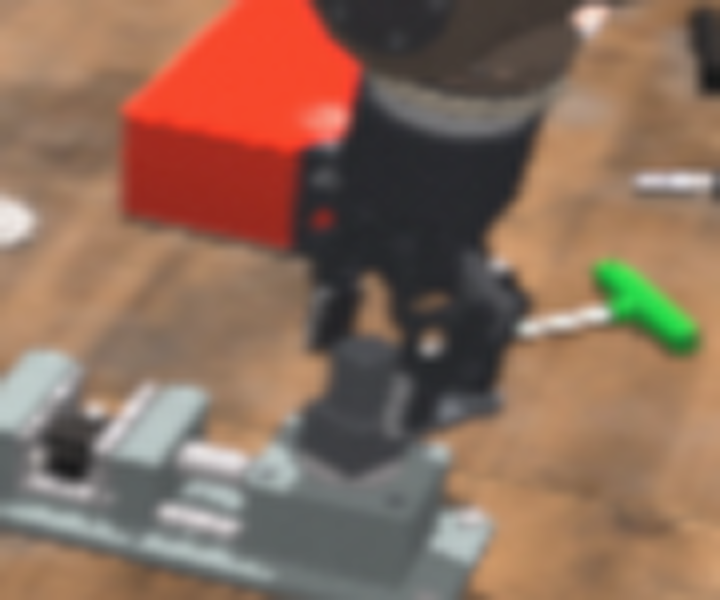

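Emit:
apply_moves([
  [0.5,-0.002,0.0005,-0.0018,0],
  [0.6,-0.002,0.0005,-0.0018,0],
  [0.75,-0.002,0.0005,-0.0018,0],
  [0.9,-0.002,0.0005,-0.0018,0],
  [0.9,-0.002,0.0005,-0.0018,0],
  [0.9,-0.002,0.0005,-0.0018,0],
])

```text
time: 30.55
tcp_pos: [0.4841, -0.184, 0.1144]
tool_rot: [0.335, 0.669, 0.251, -0.614]
ft_force: [-1.2, 1.4, 8.9]
width: 0.0256
```

```bash
python3 -c "
from h import *
go([.4835,-.1840,.1115],-41)"
```

```text
t 30.55 tcp [ 484.1 -184.   114.4] w 25.6 F [-1.2  1.4  8.9] M [0.2  0.29 0.22] j [-0.49  0.49  2.03 -0.02  0.47  0.25]
tooly yaw -41.04 tilt [ 0.12  -0.075 -0.99 ]
shift mm, turn [2.8, -0.9, 0.5, np.float64(-0.04)]
```

Emit:
apply_moves([
  [0.9,0,0.001,0,0],
  [0.9,0,0.002,0,0],
  [0.9,0,0.002,0,0],
], squeeze=100)

```text
time: 30.85
tcp_pos: [0.4842, -0.1841, 0.1148]
tool_rot: [0.334, 0.669, 0.252, -0.615]
ft_force: [-5.2, 7.3, 5.7]
width: 0.0224
```

```bash
python3 -c "
from h import *
go([.4843,-.1845,.1115],-41)"
```

```text
t 30.85 tcp [ 484.2 -184.1  114.8] w 22.4 F [-5.2  7.3  5.7] M [1.39 1.19 0.35] j [-0.49  0.49  2.03 -0.02  0.48  0.24]
tooly yaw -40.98 tilt [ 0.117 -0.073 -0.99 ]
shift mm, turn [3.3, -0.1, 0.4, np.float64(0.02)]
```

Emit:
apply_moves([
  [0.9,0,0.002,0,0],
  [0.9,0,0.004,0,0],
  [0.9,0,0.005,0,0],
])

```text
time: 31.15
tcp_pos: [0.4848, -0.1847, 0.1148]
tool_rot: [0.331, 0.667, 0.256, -0.617]
ft_force: [-11.9, 17.0, 6.3]
width: 0.0224
```

```bash
python3 -c "
from h import *
go([.4843,-.1845,.1115],-41)"
```

```text
t 31.15 tcp [ 484.8 -184.7  114.8] w 22.4 F [-11.9  17.    6.3] M [3.24 2.31 0.38] j [-0.49  0.5   2.02 -0.02  0.5   0.24]
tooly yaw -40.93 tilt [ 0.109 -0.068 -0.992]
shift mm, turn [3.2, -0.9, 0.3, np.float64(0.07)]
```

Emit:
apply_moves([
  [0.9,0,0.004,0,0],
  [0.9,0,0.0065,0,0],
  [0.9,0,0.0065,0,0],
])

```text
time: 31.45
tcp_pos: [0.4855, -0.1852, 0.1147]
tool_rot: [0.328, 0.665, 0.26, -0.619]
ft_force: [-14.7, 22.1, 10.6]
width: 0.0223
```

Emit:
apply_moves([
  [0.9,0,0.004,0,0],
  [0.9,0,0.0065,0,0],
  [0.9,0,0.0065,0,0],
])

```text
time: 31.75
tcp_pos: [0.4859, -0.1854, 0.1147]
tool_rot: [0.324, 0.662, 0.264, -0.622]
ft_force: [-14.8, 24.2, 12.3]
width: 0.0223
```

```bash
python3 -c "
from h import *
go([.4843,-.1845,.1115],-41)
q,_=snap('side');save('g22.png',cv2.resize(q[130:215,330:420],(720,600),interpolation=2))"
```

```text
t 31.75 tcp [ 485.9 -185.4  114.7] w 22.3 F [-14.8  24.2  12.3] M [4.21 2.87 0.46] j [-0.49  0.5   2.   -0.01  0.53  0.23]
tooly yaw -40.8 tilt [ 0.087 -0.053 -0.995]
shift mm, turn [3.0, -2.1, 0.5, np.float64(0.2)]
```

View pics/g22.png

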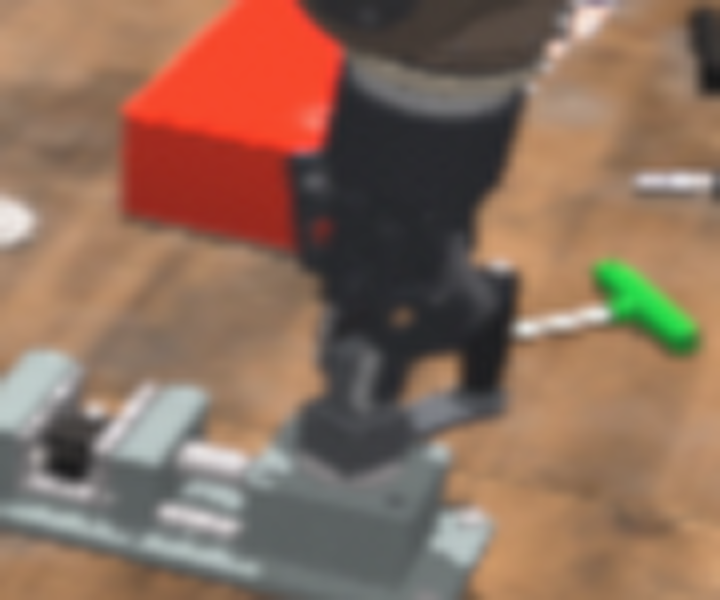

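Emit:
apply_moves([
  [0.9,0,0.004,0,0],
  [0.9,0,0.0065,0,0],
  [0.9,0,0.0065,0,0],
])

```text
time: 32.1
tcp_pos: [0.4863, -0.1856, 0.1147]
tool_rot: [0.321, 0.66, 0.269, -0.624]
ft_force: [-16.2, 24.1, 13.4]
width: 0.0226
```

Emit:
apply_moves([
  [0.9,0,0.004,0,0],
  [0.9,0,0.0065,0,0],
  [0.9,0,0.0065,0,0],
])

```text
time: 32.4
tcp_pos: [0.4862, -0.1848, 0.1144]
tool_rot: [0.317, 0.657, 0.274, -0.627]
ft_force: [-16.3, 29.8, 14.9]
width: 0.0216
```

Emit:
apply_moves([
  [0.9,0,0.004,0,0],
  [0.9,0,0.0065,0,0],
  [0.9,0,0.0065,0,0],
])

```text
time: 32.7
tcp_pos: [0.4866, -0.1848, 0.1144]
tool_rot: [0.314, 0.654, 0.279, -0.629]
ft_force: [-15.9, 25.6, 16.1]
width: 0.0208
```

```bash
python3 -c "
from h import *
go([.4843,-.1845,.1115],-41)"
```

```text
t 32.7 tcp [ 486.6 -184.8  114.4] w 20.8 F [-15.9  25.6  16.1] M [4.31 3.07 0.95] j [-0.49  0.51  1.98 -0.    0.59  0.22]
tooly yaw -40.43 tilt [ 0.052 -0.03  -0.998]
shift mm, turn [2.7, -2.2, 1.3, np.float64(0.57)]
```

Emit:
apply_moves([
  [0.9,0,0.004,0,0],
  [0.9,0,0.006,0,0],
  [0.9,0,0.006,0,0],
])

```text
time: 33.0
tcp_pos: [0.487, -0.1849, 0.1143]
tool_rot: [0.311, 0.651, 0.284, -0.632]
ft_force: [-16.5, 23.5, 14.7]
width: 0.0211
```

Emit:
apply_moves([
  [0.9,0,0.004,0,0],
  [0.9,0,0.006,0,0],
  [0.9,0,0.006,0,0],
])

```text
time: 33.3
tcp_pos: [0.4873, -0.1851, 0.1143]
tool_rot: [0.308, 0.648, 0.288, -0.634]
ft_force: [-16.5, 21.4, 14.6]
width: 0.0211
```

Emit:
apply_moves([
  [0.9,0,0.004,0,0],
  [0.9,0,0.006,0,0],
  [0.9,0,0.006,0,0],
])

```text
time: 33.6
tcp_pos: [0.4877, -0.1853, 0.1144]
tool_rot: [0.305, 0.646, 0.293, -0.636]
ft_force: [-17.5, 21.9, 14.8]
width: 0.0214
```

```bash
python3 -c "
from h import *
go([.4843,-.1845,.1115],-41)
q,_=snap('side');save('g23.png',cv2.resize(q[130:215,330:420],(720,600),interpolation=2))"
```

```text
t 33.6 tcp [ 487.7 -185.3  114.4] w 21.4 F [-17.5  21.9  14.8] M [3.17 2.95 0.78] j [-0.49  0.52  1.96  0.    0.64  0.21]
tooly yaw -39.98 tilt [ 0.02 -0.01 -1.  ]
shift mm, turn [2.8, -3.2, 1.6, np.float64(1.02)]
```

View pics/g23.png

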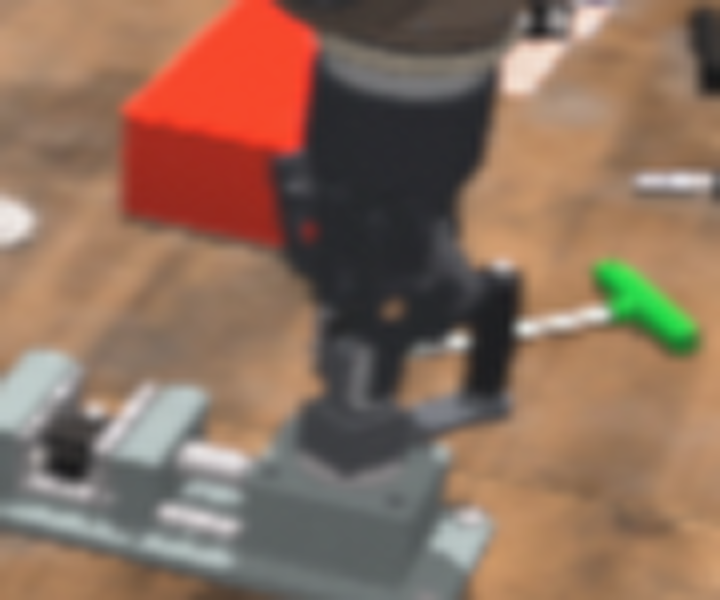

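Emit:
apply_moves([
  [0.9,0,0.004,0,0],
  [0.9,0,0.006,0,0],
  [0.9,0,0.006,0,0],
])

```text
time: 33.95
tcp_pos: [0.4881, -0.1855, 0.1144]
tool_rot: [0.303, 0.643, 0.297, -0.638]
ft_force: [-17.9, 21.6, 16.6]
width: 0.0207
```

Emit:
apply_moves([
  [0.9,0,0.003,0,0],
  [0.9,0,0.0045,0,0],
  [0.9,0,0.0045,0,0],
])

```text
time: 34.25
tcp_pos: [0.4878, -0.1847, 0.114]
tool_rot: [0.3, 0.641, 0.301, -0.64]
ft_force: [-12.8, 21.7, 8.9]
width: 0.0207
```

Emit:
apply_moves([
  [0.9,0,0,0,0],
  [0.9,0,0,0,0],
])

```text
time: 34.45
tcp_pos: [0.4872, -0.1837, 0.1137]
tool_rot: [0.3, 0.64, 0.302, -0.64]
ft_force: [-0.8, 6.7, -5.2]
width: 0.0207
```

```bash
python3 -c "
from h import *
go([.4848,-.1845,.1145],-41)"
```

```text
t 34.45 tcp [ 487.2 -183.7  113.7] w 20.7 F [-0.8  6.7 -5.2] M [1.3  0.05 0.89] j [-0.49  0.53  1.94  0.    0.67  0.2 ]
tooly yaw -39.6 tilt [-0.001  0.004 -1.   ]
shift mm, turn [-0.8, -1.3, 2.1, np.float64(1.4)]
```

Emit:
apply_moves([
  [0.9,0,-0.0005,-0.0007,-1],
  [0.9,-0.003,-0.0007,-0.0008,-1.5],
  [0.9,-0.006,-0.0007,-0.0008,-1.5],
])

```text
time: 34.75
tcp_pos: [0.4864, -0.1827, 0.116]
tool_rot: [-0.307, -0.635, -0.312, 0.636]
ft_force: [12.2, -8.2, -69.2]
width: 0.0199
```

```bash
python3 -c "
from h import *
go([.4848,-.1845,.1145],-41)"
```

```text
t 34.75 tcp [ 486.4 -182.7  116. ] w 19.9 F [ 12.2  -8.2 -69.2] M [-1.46 -2.68  0.47] j [-0.49  0.52  1.94  0.    0.68  0.17]
tooly yaw -38.06 tilt [-0.005  0.005 -1.   ]
shift mm, turn [1.5, -0.2, 2.4, np.float64(2.94)]
```

Emit:
apply_moves([
  [0.9,0.0015,0,0,0],
  [0.7,0.002,0,0,0],
  [0.5,0.002,0,0,0],
  [0.5,0.002,0,0,0],
  [0.5,0.002,0,0,0],
], squeeze=40)

```text
time: 35.25
tcp_pos: [0.4865, -0.1829, 0.1142]
tool_rot: [-0.307, -0.635, -0.312, 0.636]
ft_force: [-0.2, -0.4, 1.5]
width: 0.0428
```

```bash
python3 -c "
from h import *
go([.4848,-.1845,.1125],-41)
q=np.mean([snap('side')[0].astype(float) for _ in range(3)],0).astype(np.uint8);save('g24.png',cv2.resize(q[140:210,340:410],(600,600),interpolation=2))
p=np.mean([snap('top')[0].astype(float) for _ in range(3)],0).astype(np.uint8);save('g24b.png',cv2.resize(p[180:280,340:440],(600,600),interpolation=2))"
```

```text
t 35.25 tcp [ 486.5 -182.9  114.2] w 42.8 F [-0.2 -0.4  1.5] M [-0.01  0.01 -0.01] j [-0.49  0.53  1.94  0.    0.68  0.17]
tooly yaw -38.08 tilt [-0.004  0.005 -1.   ]
shift mm, turn [1.7, -0.4, 2.3, np.float64(2.92)]
```

View pics/g24.png

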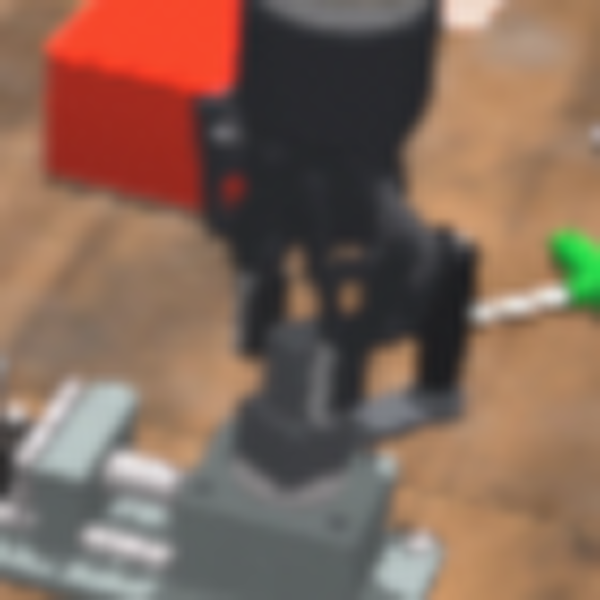

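View pics/g24b.png

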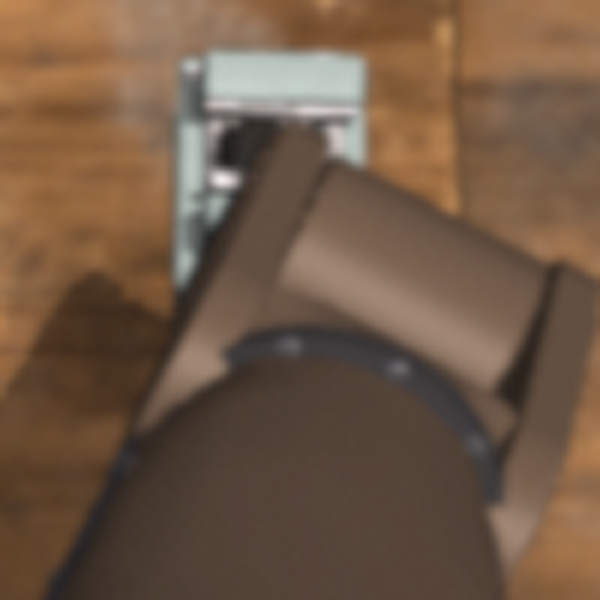

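```bash
python3 -c "
from h import *
X=plane('side',[[340+462/600*70-.5,140+236/600*70-.5]],.1405)[0]; print(X, np.degrees(np.arctan2(X[1]+.1848,X[0]-.4843)),np.hypot(X[1]+.1848,X[0]-.4843))
for ph in (-126,-130,-134):
  a=np.radians(ph); x=[.4848+.075*np.cos(a),-.1845+.075*np.sin(a),.1405]; print(ph,((proj('side',[x])[0]+.5-[340,140])*600/70).round())
print(((proj('side',[[.4848,-.1845,.124]])[0]+.5-[340,140])*600/70).round())
"
```

```text
[ 0.44010122 -0.25208965  0.1405    ] -123.29865545855766 0.08050732317067992
-126 [456. 244.]
-130 [465. 250.]
-134 [472. 256.]
[304. 330.]
```

Emit:
apply_moves([
  [0.7,0,-0.0004,0.0015,0.4],
  [0.9,0,-0.0004,0.0015,0.4],
  [0.9,0,-0.0004,0.0015,0.4],
  [0.9,0,-0.0004,0.0015,0.4],
], squeeze=50)

```text
time: 35.95
tcp_pos: [0.4854, -0.1841, 0.1142]
tool_rot: [-0.306, -0.636, -0.31, 0.637]
ft_force: [1.2, -3.6, 1.9]
width: 0.0214
```

```bash
python3 -c "
from h import *
go([.4848,-.1845,.1125],-41)"
```

```text
t 35.95 tcp [ 485.4 -184.1  114.2] w 21.4 F [ 1.2 -3.6  1.9] M [-0.63 -0.16  0.33] j [-0.49  0.53  1.95  0.    0.68  0.18]
tooly yaw -38.44 tilt [-0.004  0.004 -1.   ]
shift mm, turn [1.7, -0.2, 0.8, np.float64(2.56)]
```

Emit:
apply_moves([
  [0.9,0,0,0,-1.5],
  [0.9,0,0,0,-3],
  [0.9,0,0,0,-3],
])

```text
time: 36.25
tcp_pos: [0.4854, -0.184, 0.1142]
tool_rot: [-0.322, -0.628, -0.327, 0.629]
ft_force: [0.8, -2.4, 1.5]
width: 0.0213
```

```bash
python3 -c "
from h import *
go([.4848,-.1845,.1125],-41)"
```

```text
t 36.25 tcp [ 485.4 -184.   114.2] w 21.3 F [ 0.8 -2.4  1.5] M [-0.37 -0.06  0.08] j [-0.49  0.53  1.95  0.    0.68  0.12]
tooly yaw -35.37 tilt [-0.004  0.004 -1.   ]
shift mm, turn [1.7, -0.2, 0.7, np.float64(5.63)]
```

Twist is relieved; lift gently.

Emit:
apply_moves([
  [0.9,-0.001,0.0002,0,0],
  [0.9,-0.002,0.0002,0,0],
  [0.9,-0.003,0.0002,0,0],
])

```text
time: 36.55
tcp_pos: [0.4851, -0.184, 0.1154]
tool_rot: [-0.322, -0.627, -0.327, 0.629]
ft_force: [5.1, -6.2, -26.8]
width: 0.0214
```

```bash
python3 -c "
from h import *
go([.4848,-.1845,.1125],-41)"
```

```text
t 36.55 tcp [ 485.1 -184.   115.4] w 21.4 F [  5.1  -6.2 -26.8] M [-1.13 -1.04  0.18] j [-0.49  0.52  1.94  0.    0.68  0.12]
tooly yaw -35.37 tilt [-0.006  0.005 -1.   ]
shift mm, turn [2.9, 0.1, 0.5, np.float64(5.63)]
```

Emit:
apply_moves([
  [0.9,0,0.001,0,-1],
  [0.9,-0.001,0.0015,0,-1],
  [0.9,-0.002,0.0015,0,-1],
])

```text
time: 36.85
tcp_pos: [0.4855, -0.1843, 0.1165]
tool_rot: [-0.326, -0.624, -0.334, 0.627]
ft_force: [-0.5, 0.9, -16.6]
width: 0.0218
```

```bash
python3 -c "
from h import *
go([.4848,-.1845,.1125],-41)
q=np.mean([snap('side')[0].astype(float) for _ in range(3)],0).astype(np.uint8);save('g25.png',cv2.resize(q[140:210,340:410],(600,600),interpolation=2))"
```

```text
t 36.85 tcp [ 485.5 -184.3  116.5] w 21.8 F [ -0.5   0.9 -16.6] M [ 0.14 -0.06  0.11] j [-0.49  0.52  1.94  0.    0.69  0.11]
tooly yaw -34.38 tilt [-0.009  0.007 -1.   ]
shift mm, turn [4.0, -0.4, 0.5, np.float64(6.62)]
```

View pics/g25.png

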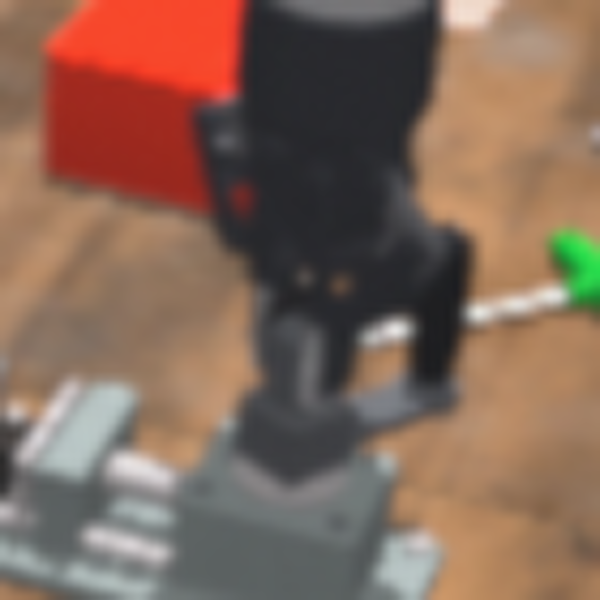

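Emit:
apply_moves([
  [0.9,-0.0015,0.0002,0,0],
  [0.9,-0.003,0.0002,0,0],
  [0.9,-0.0045,0.0002,0,0],
], squeeze=80)

```text
time: 37.3
tcp_pos: [0.4856, -0.1844, 0.1215]
tool_rot: [-0.326, -0.624, -0.334, 0.627]
ft_force: [-1.1, 2.7, -13.5]
width: 0.0209
```

```bash
python3 -c "
from h import *
go([.4848,-.1845,.1125],-41)"
```

```text
t 37.3 tcp [ 485.6 -184.4  121.5] w 20.9 F [ -1.1   2.7 -13.5] M [0.41 0.2  0.05] j [-0.49  0.52  1.94  0.    0.7   0.11]
tooly yaw -34.38 tilt [-0.009  0.007 -1.   ]
shift mm, turn [9.0, -0.5, 0.5, np.float64(6.62)]
```

Now it rises freely (5 mm for 4.5 commanded). Continue.

Emit:
apply_moves([
  [0.9,-0.003,-0.0003,0,0],
  [0.9,-0.006,-0.0003,0,0],
  [0.9,-0.009,-0.0003,0,0],
  [0.9,-0.012,-0.0003,0,0],
])

```text
time: 37.7
tcp_pos: [0.486, -0.1847, 0.1345]
tool_rot: [-0.327, -0.624, -0.333, 0.627]
ft_force: [0.2, -0.3, -3.3]
width: 0.0209
```

```bash
python3 -c "
from h import *
go([.4848,-.1845,.1125],-41)
q=np.mean([snap('side')[0].astype(float) for _ in range(3)],0).astype(np.uint8);save('g26.png',cv2.resize(q[140:210,340:410],(600,600),interpolation=2))"
```

```text
t 37.7 tcp [ 486.  -184.7  134.5] w 20.9 F [ 0.2 -0.3 -3.3] M [ 0.04 -0.08 -0.01] j [-0.49  0.5   1.93  0.    0.73  0.11]
tooly yaw -34.38 tilt [-0.007  0.006 -1.   ]
shift mm, turn [22.0, -0.9, 0.6, np.float64(6.62)]
```

View pics/g26.png

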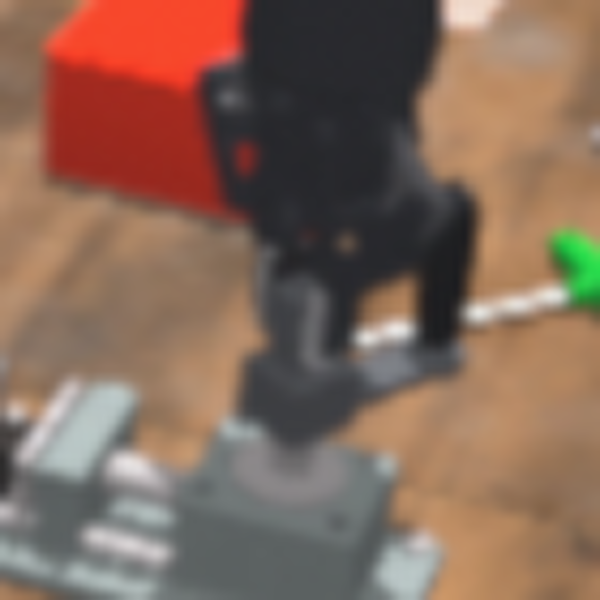

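Emit:
apply_moves([
  [0.9,-0.015,0,0,0],
  [0.9,-0.035,0,0,0],
  [0.9,-0.055,0,0,0],
  [0.9,-0.055,0,0,0],
])

```text
time: 38.25
tcp_pos: [0.4871, -0.1853, 0.1911]
tool_rot: [-0.328, -0.625, -0.332, 0.626]
ft_force: [-0.2, -1.3, -4.1]
width: 0.0208
```

```bash
python3 -c "
from h import *
go([.583,.1885,.19],-98)"
```

```text
t 38.25 tcp [ 487.1 -185.3  191.1] w 20.8 F [-0.2 -1.3 -4.1] M [ 0.03 -0.07 -0.03] j [-0.49  0.41  1.87  0.    0.86  0.11]
tooly yaw -34.38 tilt [-0.003  0.004 -1.   ]
shift mm, turn [2.4, -132.0, -362.7, np.float64(63.62)]
```

Emit:
apply_moves([
  [0.9,0,-0.01,-0.03,5],
  [0.9,0,-0.025,-0.07,11],
  [0.9,0,-0.04,-0.115,18],
  [0.9,0,-0.057,-0.16,26],
  [0.9,0,-0.073,-0.205,34],
  [0.9,0,-0.09,-0.25,42],
  [0.9,0,-0.105,-0.29,50],
  [0.9,0,-0.118,-0.325,56],
])

```text
time: 39.05
tcp_pos: [0.5732, 0.1518, 0.191]
tool_rot: [0.006, -0.706, 0.003, 0.709]
ft_force: [0.6, -0.6, -3.5]
width: 0.0211
```

```bash
python3 -c "
from h import *
go([.583,.1885,.13],-98)"
```

```text
t 39.05 tcp [573.2 151.8 191. ] w 21.1 F [ 0.6 -0.6 -3.5] M [-0.08 -0.17  0.02] j [0.15 0.51 1.7  0.01 0.94 1.72]
tooly yaw -90.67 tilt [-0.004  0.004 -1.   ]
shift mm, turn [61.1, -36.6, -9.6, np.float64(7.33)]
```

Emit:
apply_moves([
  [0.9,0.01,-0.015,-0.004,3],
  [0.9,0.025,-0.03,-0.008,7.3],
  [0.9,0.045,-0.0366,-0.0096,7.3],
  [0.9,0.061,-0.0366,-0.0096,7.3],
  [0.9,0.061,-0.0366,-0.0096,7.3],
])

```text
time: 39.55
tcp_pos: [0.5817, 0.1885, 0.1269]
tool_rot: [0.05, -0.702, 0.048, 0.709]
ft_force: [-1.7, -0.6, -3.3]
width: 0.0204
```

```bash
python3 -c "
from h import *
go([.583,.1885,.055],-98)
q=np.mean([snap('side')[0].astype(float) for _ in range(3)],0).astype(np.uint8);save('g27.png',cv2.resize(q[190:310,250:370],(600,600),interpolation=2))"
```

```text
t 39.55 tcp [581.7 188.5 126.9] w 20.4 F [-1.7 -0.6 -3.3] M [-0.05 -0.1   0.01] j [0.2  0.61 1.7  0.01 0.84 1.91]
tooly yaw -97.94 tilt [-0.009  0.003 -1.   ]
shift mm, turn [71.8, -0.1, -1.9, np.float64(0.06)]
```

View pics/g27.png

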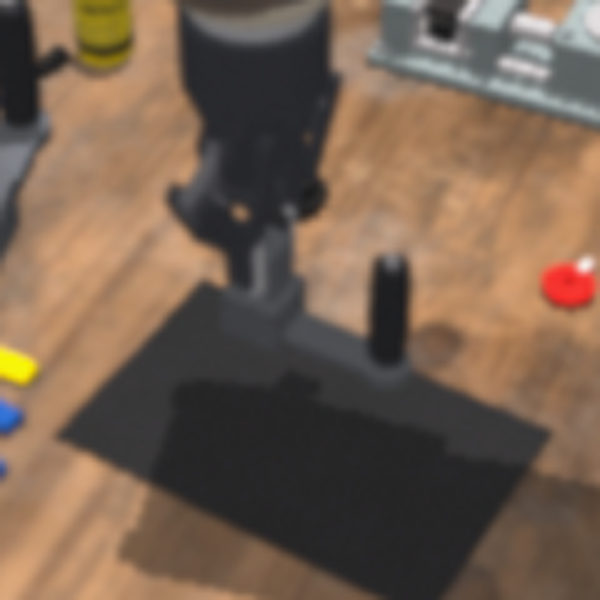

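Emit:
apply_moves([
  [0.9,0.02,0,-0.001,0],
  [0.9,0.04,0,-0.001,0],
  [0.9,0.055,0,-0.001,0],
  [0.9,0.064,0,-0.001,0],
  [0.9,0.066,0,-0.001,0],
  [0.9,0.067,0,-0.001,0],
])

```text
time: 40.3
tcp_pos: [0.5843, 0.1885, 0.0636]
tool_rot: [0.051, -0.704, 0.048, 0.707]
ft_force: [0.2, -0.2, -3.5]
width: 0.0208
```

Emit:
apply_moves([
  [0.9,0.001,0,0,0],
  [0.9,0.002,0,0,0],
  [0.9,0.002,0,0,0],
])

```text
time: 40.6
tcp_pos: [0.5844, 0.1886, 0.062]
tool_rot: [0.051, -0.704, 0.048, 0.706]
ft_force: [0.0, 0.8, -4.5]
width: 0.0211
```

```bash
python3 -c "
from h import *
go([.583,.1885,.055],-98)
q=np.mean([snap('side')[0].astype(float) for _ in range(3)],0).astype(np.uint8);save('g28.png',cv2.resize(q[220:300,270:350],(600,600),interpolation=2))"
```

```text
t 40.6 tcp [584.4 188.6  62. ] w 21.1 F [ 0.   0.8 -4.5] M [ 0.01 -0.09  0.04] j [0.2  0.7  1.74 0.01 0.7  1.91]
tooly yaw -97.98 tilt [-0.003  0.004 -1.   ]
shift mm, turn [7.0, 0.3, 1.3, np.float64(0.02)]
```

View pics/g28.png

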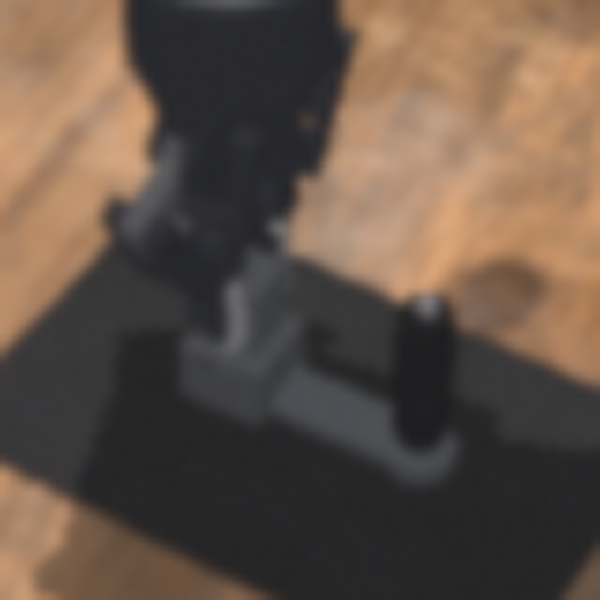

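Still hanging freely; continue down slowly.

Emit:
apply_moves([
  [0.9,0.0015,0,0,0],
  [0.9,0.003,0,0,0],
  [0.9,0.0045,0,0,0],
  [0.9,0.0045,0,0,0],
])

```text
time: 41.15
tcp_pos: [0.5842, 0.1885, 0.057]
tool_rot: [0.051, -0.704, 0.048, 0.707]
ft_force: [-0.9, -0.6, -3.9]
width: 0.0205
```

Emit:
apply_moves([
  [0.9,0.001,0,0,0],
  [0.9,0.002,0,0,0],
  [0.9,0.002,0,0,0],
])

```text
time: 41.45
tcp_pos: [0.5843, 0.1885, 0.055]
tool_rot: [0.051, -0.704, 0.048, 0.707]
ft_force: [0.2, -0.4, -2.6]
width: 0.0209
```

Emit:
apply_moves([
  [0.9,0.001,0,0,0],
  [0.9,0.002,0,0,0],
  [0.9,0.002,0,0,0],
])

```text
time: 41.75
tcp_pos: [0.5848, 0.1885, 0.054]
tool_rot: [0.051, -0.705, 0.048, 0.706]
ft_force: [0.8, -2.4, 7.3]
width: 0.0205
```

Emit:
apply_moves([
  [0.9,0,0,0,0],
  [0.9,0,0,0,0],
  [0.7,0,0,0,0],
  [0.55,0,0,0,0],
  [0.45,0,0,0,0],
  [0.4,0,0,0,0],
], squeeze=20)

```text
time: 42.35
tcp_pos: [0.5849, 0.1886, 0.054]
tool_rot: [0.051, -0.705, 0.048, 0.706]
ft_force: [0.3, 0.4, -0.1]
width: 0.0517
```

```bash
python3 -c "
from h import *
go([.583,.1885,.055],-98)
q=np.mean([snap('side')[0].astype(float) for _ in range(3)],0).astype(np.uint8);save('g29.png',cv2.resize(q[220:300,270:350],(600,600),interpolation=2))"
```

```text
t 42.35 tcp [584.9 188.6  54. ] w 51.7 F [ 0.3  0.4 -0.1] M [ 0. -0. -0.] j [0.2  0.71 1.74 0.01 0.69 1.91]
tooly yaw -97.98 tilt [-0.002  0.004 -1.   ]
shift mm, turn [-1.0, 0.3, 1.9, np.float64(0.02)]
```

View pics/g29.png

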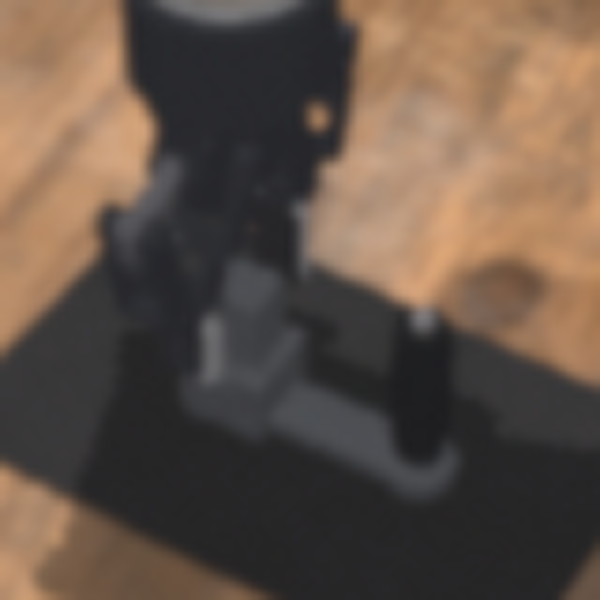

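Released and flat; retreat upward and to the side so that the cameras see everything.

Emit:
apply_moves([
  [0.4,-0.02,0,0,0],
  [0.4,-0.05,0,0,0],
  [0.4,-0.09,0,0,0],
  [0.4,-0.13,0,0,0],
  [0.4,-0.17,0,0,0],
  [0.4,-0.19,0,0,0],
  [0.4,-0.19,-0.04,0,0],
  [0.4,-0.19,-0.08,0,0],
])

```text
time: 43.3
tcp_pos: [0.5967, 0.2672, 0.2457]
tool_rot: [0.052, -0.705, 0.048, 0.705]
ft_force: [0.7, -0.5, 0.0]
width: 0.0514
```

Emit:
apply_moves([
  [0.4,0,-0.05,0,0],
  [0.4,0,-0.1,0,0],
  [0.4,0,-0.15,0,0],
  [0.4,0,-0.19,0,0],
  [0.4,0,-0.23,0,0],
  [0.4,0,-0.25,0,0],
])

```text
time: 43.9
tcp_pos: [0.6312, 0.5179, 0.246]
tool_rot: [0.051, -0.705, 0.047, 0.706]
ft_force: [0.4, -0.6, -0.5]
width: 0.0514
```

```bash
python3 -c "
from h import *
go([.583,.1885,.055],-98)
q=np.mean([snap('side')[0].astype(float) for _ in range(3)],0)
F=[snap('top') for _ in range(4)];p=np.mean([f[0].astype(float) for f in F],0);D=np.median([f[1] for f in F],0)
np.save('p30.npy',p);np.save('d30.npy',D)
P=p.astype(np.uint8);Q=q.astype(np.uint8)
save('g30.png',np.hstack([cv2.resize(P[165:285,205:305],(375,450),interpolation=2),cv2.resize(P[180:280,350:420],(315,450),interpolation=2)]))
save('g31.png',Q); save('g32.png',P)"
```

```text
t 43.9 tcp [631.2 517.9 246. ] w 51.4 F [ 0.4 -0.6 -0.5] M [-0.04 -0.    0.01] j [0.61 0.79 0.97 0.   1.37 2.31]
tooly yaw -97.98 tilt [-0.     0.005 -1.   ]
shift mm, turn [189.4, 333.8, 1.8, np.float64(0.02)]
```

View pics/g30.png

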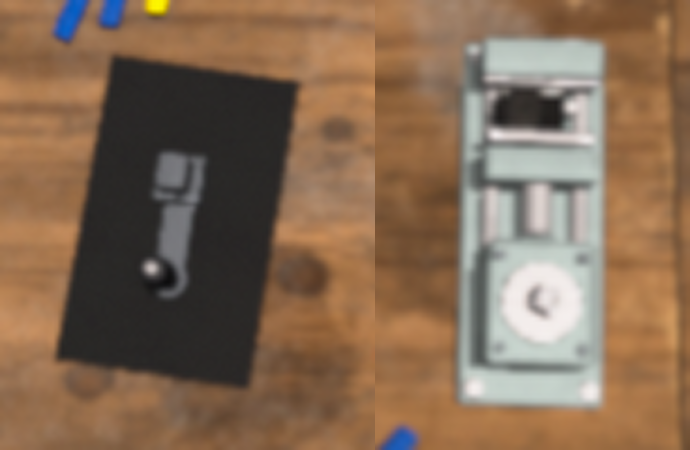

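View pics/g31.png

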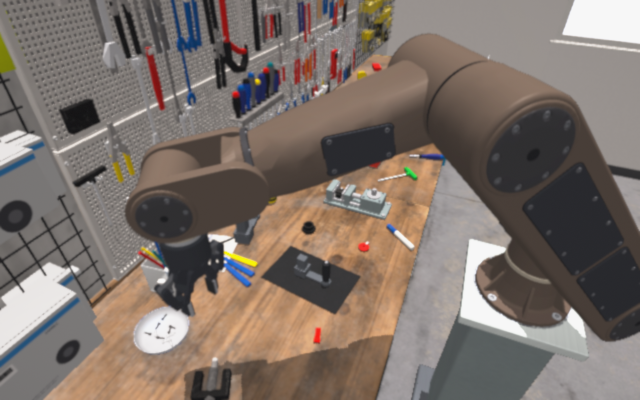

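View pics/g32.png

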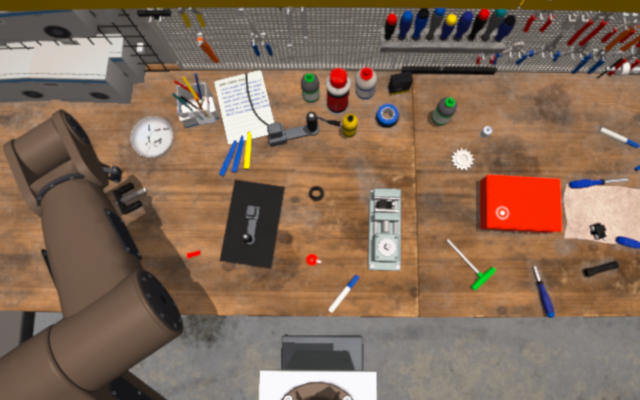

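```bash
python3 -c "
from h import *
p=np.load('p30.npy').mean(2);p0=np.load('topA.npy').mean(2)
print(p0[196:232,376:384].mean(1).round().astype(int));print(p[196:232,376:384].mean(1).round().astype(int))
def cr(P,a,b,l):
    g=P[:,376:384].mean(1)
    for i in range(a,b):
        if (g[i]-l)*(g[i+1]-l)<=0: return i+(l-g[i])/(g[i+1]-g[i])
a,b=cr(p0,222,226,135),cr(p,217,222,135);print(a,b,plane('top',[[380,a],[380,b]],.056)[:,0])
f=cr(p,206,211,120);print(f,plane('top',[[380,f]],.055)[:,0])
C=cloud('top',np.load('d30.npy'));Z=C[...,2]*1000
m=np.zeros_like(Z,bool);m[195:250,238:268]=True
t=C[m&(Z>70)];b=C[m&(Z>55)&(Z<72)];ar=C[m&(Z>8)&(Z<20)]
print('handle',t.mean(0),'boss',b.mean(0),np.median(ar[:,2]))"
```

```text
[165 167 127  90  89  87  69  51  45  44  44  44  52  76  99 106 133 181
 204 164 128 159 177 181 184 186 185 165 111  89 119 147 153 153 153 153]
[174 175 134  92  84  72  56  49  47  47  47  65 126 196 209 141 134 176
 189 192 194 196 188 154  98  94 129 156 163 163 163 163 161 161 161 159]
223.5533078880407 219.34090056285177 [0.54796318 0.55967061]
207.90837201306516 [0.59182208]
handle [0.50630448 0.19637414 0.08132674] boss [0.56916411 0.18808169 0.06508186] 0.013020015650213157
```

```bash
python3 -c "
from h import *
print(env.hand_in())"
```

```text
the job is handed in; nothing more can be done
None
```

The job is handed in: the caliper is clamped and the smaller crank is back on the mat, but winding and removal were not clean.

**What I did**
- I fitted the crank on the square shaft with at most about 15 N of downward push. I saw it sitting on the collar.
- I took the handle and wound clockwise about 1.7 rad. Resistance was about 8 N idle at first and drifted up to about 13 N. It then rose to 19.5 N over the last few millimetres, and I stopped there.
- I lifted the crank off and set it down on the mat. The job was handed in at about 44 s.

**Last checks**
- **Crank:** it is upright near the middle of the mat. Measured tops are handle 81 mm, boss 65 mm and arm 13 mm, which match it lying flat.
- **Clamp:** the gap between pad and fixed jaw measures about 28.5 mm, give or take 1.5 mm. That agrees with the 30 mm caliper being gripped.
- **Other items:** the bystanders look unmoved.

**What went wrong or disagreed**
- **Tool tilt:** the gripper tilted by up to about 8° during winding and leaned the crank with it. I straightened it by pushing sideways on the seated boss with up to about 34 N.
- **Jam on removal:** the first lift jammed at about 69 N. I released, regripped, turned the crank about 4° back and shifted it slightly. It then came off, with the pull peaking at about 27 N before it ran free.
- **Clamping force:** it is known only roughly, about 55–110 N, because the tilt raised the idle resistance.
- **Jaw travel:** the camera gives 11.7 mm, against about 12.9 mm worked out from the winding angle.

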